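# Take down the stacked bisque jars onto their saucers

## Task

Take down the stack of bisque jars on the banding wheel, and fetch the single jar standing on the plywood bats, and set each of the four jars upright on the saucer of its own outline (square, round, six-sided, oblong), fully down inside the rim. They are brittle, so set them down without dropping or tipping any, and leave the grey vase where it stands.

Things in the scene. Friction and masses are not known exactly. Their poses are not given: they have to be found in the camera images.
- square_jar: Square lidded jar, 60 x 60 mm, 42 mm high, about 0.2 kg; x and y run square to its sides. Starts alone on the plywood bats (110 x 110 mm, 30 mm high) or lowest in the stack of three on the banding wheel (green disc, diameter 130 mm, top 30 mm high). Unglazed terracotta, one solid piece, flat top (the lid is fast). Origin: centre of its underside, z up.
- round_jar: Round lidded jar, diameter 64 mm, 42 mm high, about 0.2 kg. Starts lowest in the stack of three on the banding wheel, or alone on the bats, whichever the square jar does not. Unglazed terracotta, one solid piece, flat top (the lid is fast). Origin: centre of its underside, z up.
- hex_jar: Six-sided lidded jar, 48 mm across the flats (55 mm across corners), 40 mm high, about 0.13 kg; its x axis points square to one pair of flats (others every 60 degrees). It starts as the middle of the stack of three. Unglazed terracotta, one solid piece, flat top (the lid is fast). Origin: centre of its underside, z up.
- oblong_jar: Oblong lidded jar, 46 mm along its x by 28 mm along its y, 40 mm high, about 0.09 kg. It starts on top of the stack of three, on the hex jar. Unglazed terracotta, one solid piece, flat top (the lid is fast). Origin: centre of its underside, z up.
- square_saucer: Square saucer, well 76 x 76 mm, outside 88 x 88 mm; x and y run square to its sides. Plain white plaster, fixed to the table. Its well has a flat floor 6 mm above the table; the rim round it is 6 mm thick and its top stands 11 mm above the table. Origin: centre of its underside, on the table, z up.
- round_saucer: Round saucer, well diameter 80 mm, outside 92 mm. Plain white plaster, fixed to the table. Its well has a flat floor 6 mm above the table; the rim round it is 6 mm thick and its top stands 11 mm above the table. Origin: centre of its underside, on the table, z up.
- hex_saucer: Six-sided saucer, well 64 mm across the flats, outside 76 mm; its x axis points square to one pair of flats. Plain white plaster, fixed to the table. Its well has a flat floor 6 mm above the table; the rim round it is 6 mm thick and its top stands 11 mm above the table. Origin: centre of its underside, on the table, z up.
- oblong_saucer: Oblong saucer, well 62 mm along its x by 44 mm along its y, outside 74 x 56 mm. Plain white plaster, fixed to the table. Its well has a flat floor 6 mm above the table; the rim round it is 6 mm thick and its top stands 11 mm above the table. Origin: centre of its underside, on the table, z up.
- vase: Small grey unfired vase, 100 mm high, belly diameter 68 mm, narrow neck, standing loose among the saucers; to be left alone. Origin: centre of its underside, z up.
Not all that is in view belongs to the job. What is shaped like the hex_jar but purple or turquoise is not meant.

How it is judged:
At the end, for the whole second after the job is handed in: Each jar is released and at rest on the saucer of its own outline: its centre within 12 mm of the saucer's centre, its underside on the well floor (3 to 8.5 mm above the saucer's underside), upright within 0.08 rad (horizontal distance between square_jar and square_saucer below 0.012 m and z of square_jar in the frame of square_saucer between 0.003 and 0.0085 m and angle between each of square_jar, round_jar, hex_jar, oblong_jar's own z axis and vertical below 0.08 rad and linear speed of each of square_jar, round_jar, hex_jar, oblong_jar below 0.02 m/s and angular speed of each of square_jar, round_jar, hex_jar, oblong_jar below 0.2 rad/s and horizontal distance between round_jar and round_saucer below 0.012 m and z of round_jar in the frame of round_saucer between 0.003 and 0.0085 m and horizontal distance between hex_jar and hex_saucer below 0.012 m and z of hex_jar in the frame of hex_saucer between 0.003 and 0.0085 m and horizontal distance between oblong_jar and oblong_saucer below 0.012 m and z of oblong_jar in the frame of oblong_saucer between 0.003 and 0.0085 m); the robot touches nothing.
It fails at once if a jar is tipped over (leans more than 40 degrees) (angle between any of square_jar, round_jar, hex_jar, oblong_jar's own z axis and vertical above 0.7 rad).
It fails at once if a jar is dropped or sent flying (faster than 0.8 m/s, as after a fall of 33 mm, with no finger on it) ((linear speed of square_jar above 0.8 m/s and contact force between square_jar and the fingers below 0.02 N) or (linear speed of round_jar above 0.8 m/s and contact force between round_jar and the fingers below 0.02 N) or (linear speed of hex_jar above 0.8 m/s and contact force between hex_jar and the fingers below 0.02 N) or (linear speed of oblong_jar above 0.8 m/s and contact force between oblong_jar and the fingers below 0.02 N)).
It fails at once if the vase is pushed (moved more than 15 mm) or tipped (distance of vase from where it was at the start of the episode above 0.015 m or angle between vase's own z axis and vertical above 0.3 rad).
It also fails if it takes over 125 s, if anything falls off the work surface, if the arm or the gripper's body presses on something with over 40 N, if the wrist force passes 120 N, or if a joint passes its speed limit or range.

## Robot

A 6-joint arm with a two-finger parallel gripper is mounted at the origin on the work surface. World frame = base frame: x ahead of the robot, y to its left, z up, the work surface at z = 0. Lengths are in m, angles in rad, forces in N, time in s.
With the tool pointing down it reaches from about 0.325 to 0.925 m from the base axis. Payload 3.1 kg.
Tool frame: the origin (TCP) lies on the centre line of the jaws, within the pads' length; the fingertips stand 8 mm ahead of it and the grasp point (between the pads) lies 11 mm behind it (robot.finger_overhang is the distance from the TCP to the fingertips, in m); z points along the fingers, y is the direction in which the jaws open and shut (so a half turn about z gives the same grasp; the last joint's range is limited). The gripper opens to 85 mm and grips with 20 to 120 N. Pads are 22 mm wide; open, the fingers measure 114 mm over their backs; the gripper's body (76 mm by 85 mm) begins 54 mm behind the grasp point. The pads swing forward as they close: fully open they stand 13 mm farther back than shut.
Start: joints at [1.125, 0.217, 1.613, -0, 1.311, -0.112], TCP at [0.205, 0.591, 0.239] pointing down, gripper open.
Joint ranges: [-2.75, 2.75], [-0.78, 2.1], [0.31, 2.55], [-1.13, 4.27], [0.13, 2.63], [-2.58, 2.58]. Speed limits (rad/s): [2.79, 2.79, 3.14, 3.14, 3.14, 3.14].

## Interface

Orientations are given as a unit quaternion [x, y, z, w].
In Python, from bench import get_state, vision, workorder, robot gives the robot as it stands.
- The arm moves only by the tool play_rows, never from a script. Its argument "commands" is a list of rows, each an object of numbers: "x", "y", "z": the shift along the tool's x, y, z in units of 1 m (1.0 is 1 m); "rx", "ry", "rz": the turn, a rotation vector about the tool's x, y, z in units of 45 degrees (1.0 is 45 degrees). A call has 1 to 5 rows; each row is the pose to reach, as a shift and turn from the pose commanded when the call began, along the tool's axes at that moment; what a row does not reach only later rows make up. A row lasts 1/10 s, in which the tool goes at most 50 mm and 8.59 degrees, less where a joint would pass 70% of its speed; a pose out of reach is approached as far as the arm can. A call with a number of a shift or a turn outside -1 to 1 is refused whole. A call with a gripper value outside its range is refused whole. "jaw" is the gripper command: -1 is fully open, 1 is shut, values between are in proportion, set as the call begins (left out, the last holds). The fingers move at their own pace and stop on an object; "grip_force" is the grip in N (left out, the last holds). Time passes only in rows, so rows that repeat a pose let the fingers close. It gives the time, the measured TCP pose, the force and the opening at its end, in the units of the state.
- get_state(): the state, without advancing time (a new reading comes with each control period).
- vision.grab_frame(name): name is "side" or "top"; returns the picture (420x560x3 uint8, red, green, blue); there is no depth.
- vision.get_calibration(name): a dict with "intrinsics" (3x3 intrinsics, pixels), "world_from_camera" (4x4, takes a point from camera to world coordinates). Camera axes: x right, y up, looking along -z (the intrinsics and any distortion apply to the point x, -y, -z); pixel columns grow to the right and rows downward; lengths in m; the calibration is good to about 2 mm. A picture is of the moment at which its call begins. get_calibration takes no time and is no camera call.
- workorder.close_job(): hands the job in, once; it reports no verdict.
The state is a dict: "time_s": time; "qpos": joint angles; "qd": joint speeds; "tau": joint torques, N m; "ee_pos": TCP position; "tcp_rot": TCP orientation; "ft_force": force on the tool from outside, world axes, zero at the start; "torque": the same for the moment, N m; "finger_gap": finger opening in m.
Only numpy, scipy, OpenCV 4.12 (cv2) and the standard library are available. Lean on these libraries where they do the work, as an engineer would, in place of code of your own. Each camera call takes 0.05 s, during which the arm holds its last target.

## Working session

There is one attempt and no reset: what is moved stays moved. The work goes in short steps, Python scripts to look and compute and a tool call to move; the robot and the scene stay as the last step left them, time stands still between calls to the robot, and variables do not carry over. Pictures are saved under pics/ and viewed, and the job is handed in when it is done.

Besides the shell and the picture viewer there is one more tool, called after "Request:" as name(argument=value, ...), one argument or row to a line, values as JSON. play_rows: Moves the arm, as the interface text tells. Shifts and turns lie within -1 to 1; 1 stands for 1 m of shift or 45 degrees of turn. Its arguments: {"type":"object","properties":{"commands":{"type":"array"},"jaw":{"type":"number"},"grip_force":{"type":"number"}},"required":["commands"]}

```bash
mkdir -p pics; ls; python3 - <<'E'
from bench import get_state, vision, workorder, robot
import cv2,json
for n in("side","top"):
    cv2.imwrite(f"pics/{n}0.png",vision.grab_frame(n)[:,:,::-1])
    c=vision.get_calibration(n);print(n,c)
print(get_state())
print([a for a in dir(robot) if a[0]!='_'])
E
```

```text
pics
side {'intrinsics': array([[440.72363027,   0.        , 268.26347252],
       [  0.        , 440.72363027, 202.82634096],
       [  0.        ,   0.        ,   1.        ]]), 'world_from_camera': array([[-0.93398319,  0.27219951, -0.23147965,  0.39847307],
       [-0.35727979, -0.70208013,  0.61598266,  0.55101857],
       [ 0.00515292,  0.65802045,  0.75298242,  0.80901318],
       [ 0.        ,  0.        ,  0.        ,  1.        ]])}
top {'intrinsics': array([[395.68760411,   0.        , 275.41298995],
       [  0.        , 395.68760411, 213.70748442],
       [  0.        ,   0.        ,   1.        ]]), 'world_from_camera': array([[-0.03025986,  0.99168016, -0.12511917,  0.48283922],
       [-0.99952663, -0.03071693, -0.0017251 ,  0.00655923],
       [-0.00555402,  0.12500774,  0.99214022,  0.95312481],
       [ 0.        ,  0.        ,  0.        ,  1.        ]])}
{'time_s': 0.1, 'qpos': array([ 1.12480823e+00,  2.17716426e-01,  1.61479973e+00,  1.13179831e-05,
        1.31134435e+00, -1.12192436e-01]), 'qd': array([ 0.00047772, -0.00139512, -0.00391532, -0.0002843 ,  0.00148444,
        0.00072704]), 'tau': array([-1.37409188e-03, -3.98076689e+01, -3.04969954e+01, -2.15842424e-04,
        4.18139884e-03, -8.95385483e-06]), 'ee_pos': array([0.20441946, 0.58984043, 0.23806186]), 'tcp_rot': array([ 1.66125419e-01,  9.86103980e-01, -1.08854627e-03, -3.17632325e-04]), 'ft_force': array([0.17654096, 0.02456499, 1.09509904]), 'torque': array([-0.03879263,  0.02314885,  0.04384068]), 'finger_gap': 0.08522056216373197}
['MotionError', 'finger_overhang']
```

View pics/side0.png

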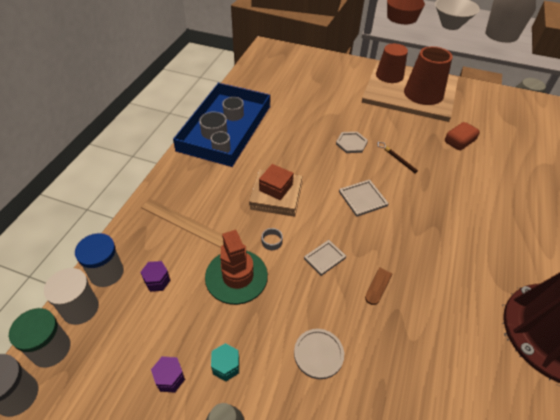

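View pics/top0.png

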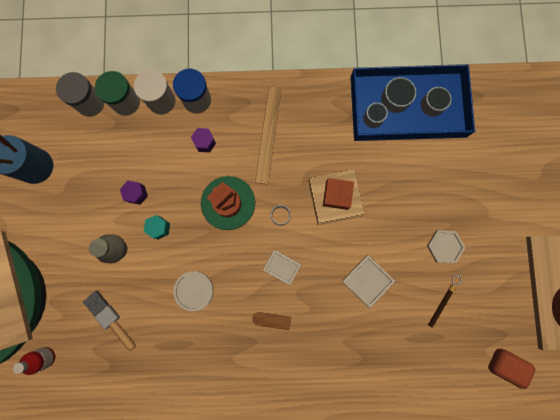

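The side view shows the stack at (236,262) with the round jar lowest, the square jar on the bats at (277,181), and the saucers: hex (352,142), square (363,197), oblong (325,258), round (319,353). The vase is at (225,412) in the side view and (108,249) in the top view. Next I'll look at enlarged crops.

```bash
cat > h.py <<'E'
import numpy as np, cv2
from bench import get_state, vision, robot
def proj(n,P):
    c=vision.get_calibration(n);T=np.linalg.inv(c["world_from_camera"])
    P=np.atleast_2d(P).astype(float);q=P@T[:3,:3].T+T[:3,3];q=q*[1,-1,-1]
    u=q@c["intrinsics"].T;return u[:,:2]/u[:,2:]
def back(n,uv,z):
    c=vision.get_calibration(n);W=c["world_from_camera"];K=np.linalg.inv(c["intrinsics"])
    uv=np.atleast_2d(uv).astype(float);d=np.c_[uv,np.ones(len(uv))]@K.T*[1,-1,-1]@W[:3,:3].T
    o=W[:3,3];return o+d*((z-o[2])/d[:,2])[:,None]
def crop(img,x0,y0,x1,y1,s):
    c=cv2.resize(img[y0:y1,x0:x1],None,fx=s,fy=s,interpolation=cv2.INTER_CUBIC)
    for x in range((x0+9)//10*10,x1,10):
        cv2.line(c,(int((x-x0+.5)*s),0),(int((x-x0+.5)*s),6),(0,255,255),1);cv2.putText(c,str(x),(int((x-x0)*s)-8,16),0,.35,(0,255,255),1)
    for y in range((y0+9)//10*10,y1,10):
        cv2.line(c,(0,int((y-y0+.5)*s)),(6,int((y-y0+.5)*s)),(0,255,255),1);cv2.putText(c,str(y),(8,int((y-y0)*s)+6),0,.35,(0,255,255),1)
    return c
E
python3 - <<'E'
from h import *
t=cv2.imread("pics/top0.png");s=cv2.imread("pics/side0.png")
cv2.imwrite("pics/c1.png",crop(t,190,165,265,235,8))
cv2.imwrite("pics/c2.png",crop(s,195,220,275,305,7))
cv2.imwrite("pics/c3.png",crop(t,295,160,395,235,7))
cv2.imwrite("pics/c4.png",crop(s,240,155,310,220,8))
E
```

```text
(no output)
```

View pics/c1.png

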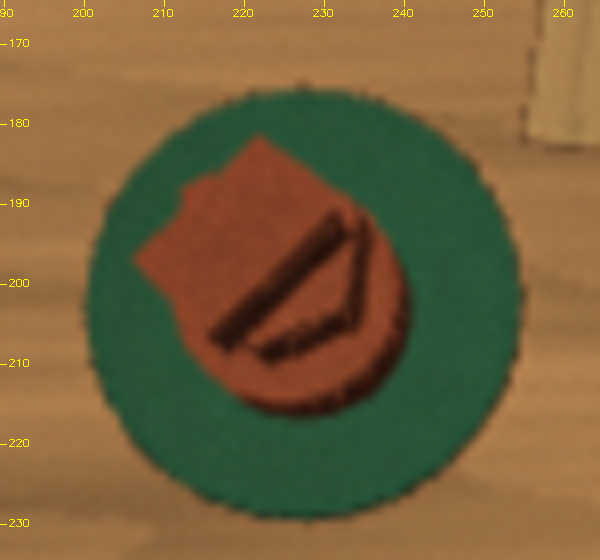

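View pics/c2.png

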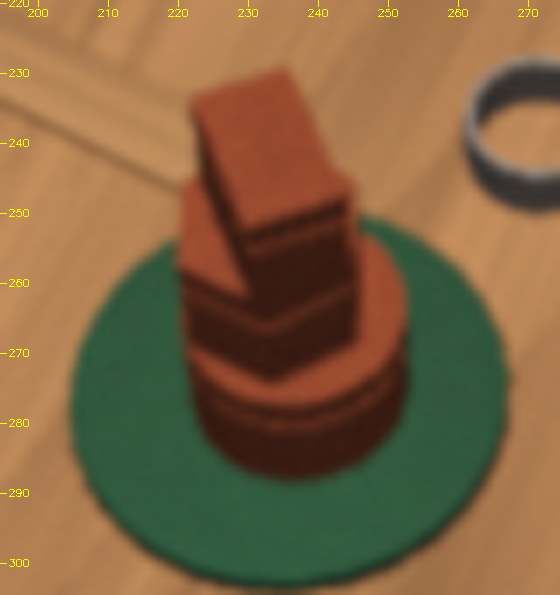

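View pics/c3.png

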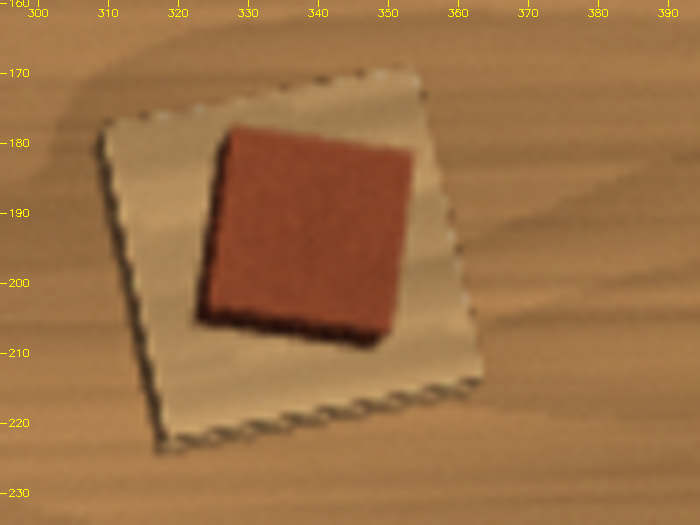

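View pics/c4.png

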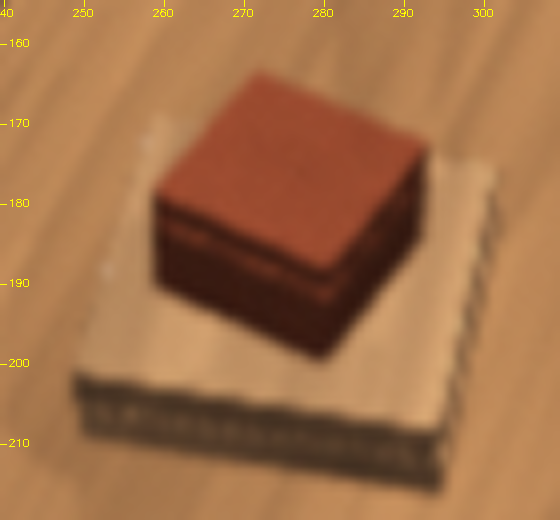

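The crops show oblong on top, hex in the middle, round at the bottom, and the square jar on the bats. The oblong's top face corners are clear in both views. Next come the saucers and the vase.

```bash
python3 - <<'E'
from h import *
t=cv2.imread("pics/top0.png");s=cv2.imread("pics/side0.png")
a=[crop(t,165,265,225,315,5),crop(t,255,245,310,290,5)]
b=[crop(t,335,250,400,310,5),crop(t,420,220,475,270,5)]
def m(l):
    H=max(i.shape[0] for i in l);return np.hstack([cv2.copyMakeBorder(i,0,H-i.shape[0],0,10,0) for i in l])
cv2.imwrite("pics/s1.png",m(a));cv2.imwrite("pics/s2.png",m(b))
a=[crop(s,285,320,355,385,5),crop(s,295,235,355,280,5)]
b=[crop(s,330,170,395,225,5),crop(s,325,120,380,160,5)]
cv2.imwrite("pics/s3.png",m(a));cv2.imwrite("pics/s4.png",m(b))
cv2.imwrite("pics/s5.png",crop(t,75,205,225,315,5))
E
```

```text
(no output)
```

View pics/s1.png

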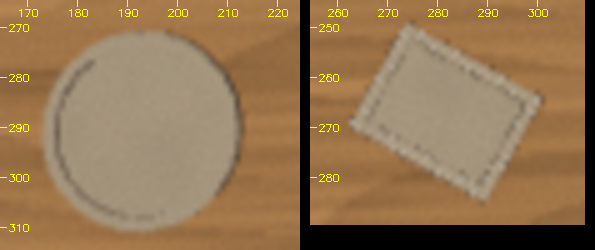

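View pics/s2.png

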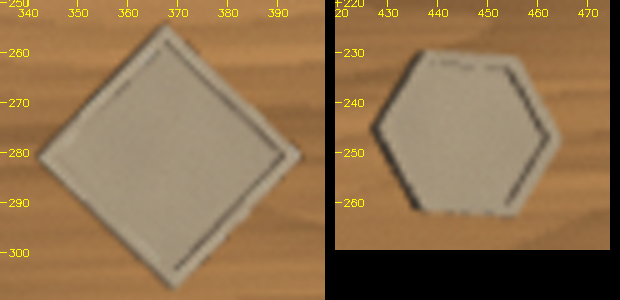

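View pics/s3.png

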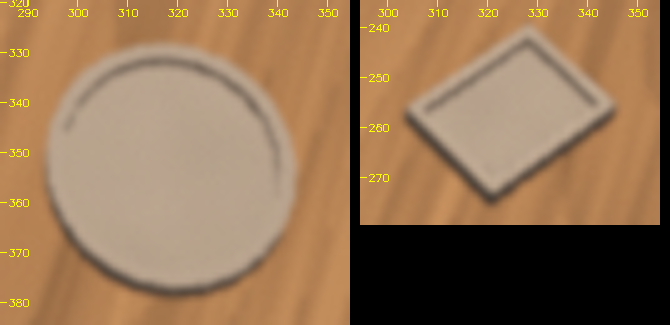

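View pics/s4.png

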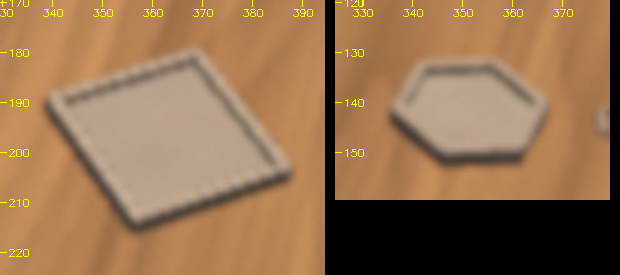

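View pics/s5.png

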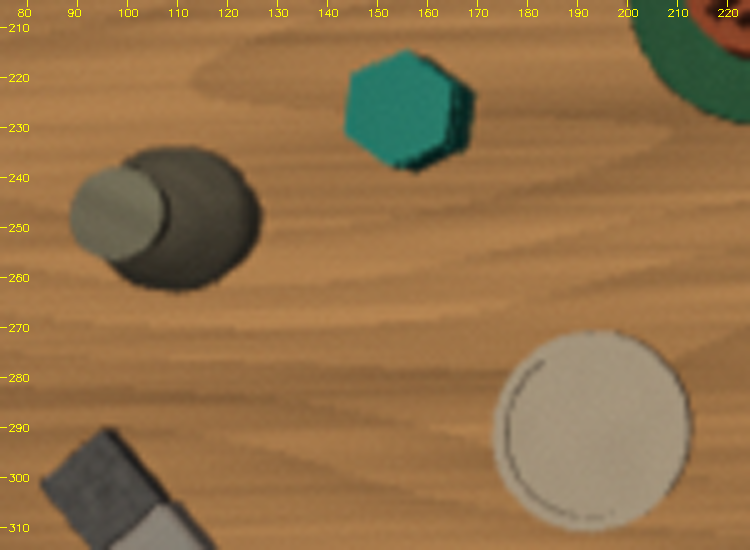

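```bash
cat > fit.py <<'E'
from h import *
from scipy.optimize import least_squares
def fit(name,corn,z,picks,p0,mult=1):
    # picks: {view:[(corner order cyc)...]} assign nearest
    def res(p,views):
        c,s=np.cos(p[2]),np.sin(p[2]);W=np.c_[corn@np.array([[c,s],[-s,c]])+p[:2],np.full(len(corn),z)]
        r=[]
        for v in views:
            u=proj(v,W)
            for q in picks[v]:
                d=u-q;r+=list(d[np.argmin((d**2).sum(1))])
        return r
    for vs in [["top"],["side"],["top","side"]]:
        vs=[v for v in vs if v in picks]
        if not vs: continue
        best=min((least_squares(res,[*p0,a],args=(vs,)) for a in np.linspace(0,np.pi,12,endpoint=False)),key=lambda s:s.cost)
        n=sum(len(picks[v]) for v in vs)
        print(name,vs,np.round(best.x[:2],4),"yaw",round(np.degrees(best.x[2])%180,1),"rms px",round((2*best.cost/n)**.5,2))
    return best.x
def rect(a,b): return np.array([[a,b],[-a,b],[-a,-b],[a,-b]])/2
def hexa(f): 
    k=np.radians(30+60*np.arange(6));return f/2/np.cos(np.pi/6)*np.c_[np.cos(k),np.sin(k)]
def P(l,x0,y0,s): return [((a+.5)/s-.5+x0,(b+.5)/s-.5+y0) for a,b in l]
E
python3 - <<'E'
from fit import *
g=lambda n,u,z:back(n,u,z)[0,:2]
pk={"top":P([(262,136),(133,258),(340,208),(210,335)],190,165,8),"side":P([(190,100),(288,67),(354,187),(246,230)],195,220,7)}
fit("oblong",rect(.046,.028),.152,pk,g("top",(219,194),.152))
pk={"top":P([(230,127),(413,152),(390,332),(205,307)],295,160,7),"side":P([(258,72),(428,146),(323,268),(155,190)],240,155,8)}
fit("square",rect(.06,.06),.072,pk,g("top",(339,192),.072))
pk={"top":P([(167-0,25),(40,157),(302,155),(174,288)],335,250,5),"side":P([(47,100),(198,48),(292,172),(135,226)],330,170,5)}
fit("sqsau",rect(.088,.088),.011,pk,g("top",(369,281),.011))
pk={"top":P([(97,24),(40,125),(231,100),(174,200)],255,245,5),"side":P([(47,114),(170,28),(255,110),(131,199)],295,235,5)}
fit("obsau",rect(.074,.056),.011,pk,g("top",(282,267),.011))
o=335
pk={"top":P([(425-o,50),(519-o,58),(561-o,138),(516-o,216),(420-o,210),(376-o,128)],420,220,5),"side":P([(425-o,62),(495-o,60),(548-o,105),(522-o,155),(447-o,157),(391-o,110)],325,120,5)}
fit("hexsau",hexa(.076),.011,pk,g("top",(446,247),.011))
th=np.arange(72)*np.pi/36
def circ(v,l,z,R):
    f=lambda p:[np.hypot(*(q-p))-R for q in back(v,l,z)[:,:2]]
    r=least_squares(f,back(v,np.mean(l,0),z)[0,:2]);return np.round(r.x,4),np.round(np.std(r.fun)*1000,1)
print("rsau",circ("top",P([(140,30),(43,130),(242,128),(140,231),(66,69),(213,200),(213,62),(75,205)],165,265,5),.011,.046))
print("rsau",circ("side",P([(165,42),(46,150),(297,165),(175,290),(75,80),(263,75),(275,245),(85,250)],285,320,5),.011,.046))
print("wheel",circ("top",P([(302,88),(85,305),(523,305),(305,520)],190,165,8),.03,.065))
print("wheel",circ("side",P([(70,395),(508,380),(280,588),(100,490),(480,480)],195,220,7),.03,.065))
print("vase",g("top",(113,250),.04), g("top",(97,247),.1))
E
```

```text
oblong ['top'] [0.6286 0.1224] yaw 133.4 rms px 0.2
oblong ['side'] [0.6283 0.1225] yaw 135.1 rms px 0.61
oblong ['top', 'side'] [0.6284 0.1224] yaw 134.3 rms px 0.5
square ['top'] [ 0.6382 -0.1364] yaw 170.0 rms px 0.16
square ['side'] [ 0.6387 -0.138 ] yaw 168.7 rms px 0.47
square ['top', 'side'] [ 0.6384 -0.1369] yaw 169.5 rms px 0.5
sqsau ['top'] [ 0.4364 -0.2059] yaw 133.4 rms px 0.5
sqsau ['side'] [ 0.4354 -0.2045] yaw 43.7 rms px 0.41Traceback (most recent call last):
  File "<stdin>", line 8, in <module>
  File "fit.py", line 16, in fit
    best=min((least_squares(res,[*p0,a],args=(vs,)) for a in np.linspace(0,np.pi,12,endpoint=False)),key=lambda s:s.cost)
  File "fit.py", line 16, in <genexpr>
    best=min((least_squares(res,[*p0,a],args=(vs,)) for a in np.linspace(0,np.pi,12,endpoint=False)),key=lambda s:s.cost)
              ~~~~~~~~~~~~~^^^^^^^^^^^^^^^^^^^^^^^^
    return func(*args, **kwargs)
    result = trf(vector_fun.fun, vector_fun.jac, x0, f0, J0, lb, ub, ftol, xtol,
                 gtol, max_nfev, x_scale, loss_function, tr_solver,
                 tr_options.copy(), verbose, callback=callback_wrapped)
    return trf_no_bounds(
        fun, jac, x0, f0, J0, ftol, xtol, gtol, max_nfev, x_scale,
        loss_function, tr_solver, tr_options, verbose, callback=callback)
    f_new = fun(x_new)
    self._update_fun()
    ~~~~~~~~~~~~~~~~^^
    self.f = self.fun_wrapped(xp_copy(self.x))
             ~~~~~~~~~~~~~~~~^^^^^^^^^^^^^^^^^
    return np.atleast_1d(self.fun(x))
                         ~~~~~~~~^^^
    return self.f(x, *self.args, **self.kwargs)
           ~~~~~~^^^^^^^^^^^^^^^^^^^^^^^^^^^^^^
  File "fit.py", line 9, in res
    u=proj(v,W)
  File "h.py", line 4, in proj
    c=vision.get_calibration(n);T=np.linalg.inv(c["world_from_camera"])
ValueError: time passes only in moves, steps and waits
```

```bash
cat > cal.py <<'E'
import numpy as np, pickle, os
from bench import vision
if os.path.exists("cal.pkl"): CAL=pickle.load(open("cal.pkl","rb"))
else:
    CAL={n:{k:np.array(v) for k,v in vision.get_calibration(n).items() if k in("intrinsics","world_from_camera")} for n in("side","top")}
    pickle.dump(CAL,open("cal.pkl","wb"))
E
sed -i 's/vision.get_calibration(n)/CAL[n]/; s/^import numpy.*/&\nfrom cal import CAL/' h.py
python3 - <<'E'
from fit import *
g=lambda n,u,z:back(n,u,z)[0,:2]
pk={"top":P([(167-0,25),(40,157),(302,155),(174,288)],335,250,5),"side":P([(47,100),(198,48),(292,172),(135,226)],330,170,5)}
fit("sqsau",rect(.088,.088),.011,pk,g("top",(369,281),.011))
pk={"top":P([(97,24),(40,125),(231,100),(174,200)],255,245,5),"side":P([(47,114),(170,28),(255,110),(131,199)],295,235,5)}
fit("obsau",rect(.074,.056),.011,pk,g("top",(282,267),.011))
o=335
pk={"top":P([(425-o,50),(519-o,58),(561-o,138),(516-o,216),(420-o,210),(376-o,128)],420,220,5),"side":P([(425-o,62),(495-o,60),(548-o,105),(522-o,155),(447-o,157),(391-o,110)],325,120,5)}
fit("hexsau",hexa(.076),.011,pk,g("top",(446,247),.011))
def circ(v,l,z,R):
    f=lambda p:[np.hypot(*(q-p))-R for q in back(v,l,z)[:,:2]]
    r=least_squares(f,back(v,np.mean(l,0),z)[0,:2]);return np.round(r.x,4),np.round(np.std(r.fun)*1000,1)
print("rsau",circ("top",P([(140,30),(43,130),(242,128),(140,231),(66,69),(213,200),(213,62),(75,205)],165,265,5),.011,.046))
print("rsau",circ("side",P([(165,42),(46,150),(297,165),(175,290),(75,80),(263,75),(275,245),(85,250)],285,320,5),.011,.046))
print("wheel",circ("top",P([(302,88),(85,305),(523,305),(305,520)],190,165,8),.03,.065))
print("wheel",circ("side",P([(70,395),(508,380),(280,588),(100,490),(480,480)],195,220,7),.03,.065))
print("vase",g("top",(113,250),.04), g("top",(97,247),.1))
from scipy.spatial.transform import Rotation as R
st=get_state();print(R.from_quat(st["tcp_rot"]).as_matrix().round(3))
E
```

```text
sqsau ['top'] [ 0.4364 -0.2059] yaw 133.4 rms px 0.5
sqsau ['side'] [ 0.4354 -0.2045] yaw 43.7 rms px 0.41
sqsau ['top', 'side'] [ 0.4359 -0.2054] yaw 133.5 rms px 0.57
obsau ['top'] [ 0.4745 -0.0028] yaw 58.8 rms px 0.54
obsau ['side'] [ 0.4734 -0.0005] yaw 59.0 rms px 0.42
obsau ['top', 'side'] [ 0.474  -0.0018] yaw 58.9 rms px 0.7
hexsau ['top'] [ 0.5115 -0.3947] yaw 54.2 rms px 0.34
hexsau ['side'] [ 0.5103 -0.3948] yaw 174.1 rms px 0.67
hexsau ['top', 'side'] [ 0.511  -0.3947] yaw 114.2 rms px 0.59
rsau (array([0.4258, 0.2068]), np.float64(0.4))
rsau (array([0.4244, 0.2068]), np.float64(1.1))
wheel (array([0.6298, 0.1203]), np.float64(0.1))
wheel (array([0.6298, 0.1202]), np.float64(0.9))
vase [0.52531855 0.38482699] [0.5300309  0.39466249]
[[-0.945  0.328 -0.001]
 [ 0.328  0.945 -0.002]
 [ 0.    -0.002 -1.   ]]
```

```bash
cat > go.py <<'E'
import sys
from h import *
from scipy.spatial.transform import Rotation as R
# usage: go.py x y z jawangle_deg
x,y,z,a=map(float,sys.argv[1:5]);st=get_state();M=R.from_quat(st["tcp_rot"])
a=np.radians(a);yv=np.array([np.cos(a),np.sin(a),0]);zv=np.array([0,0,-1.]);xv=np.cross(yv,zv)
T=R.from_matrix(np.c_[xv,yv,zv])
d=M.inv().apply(np.array([x,y,z])-st["ee_pos"]);r=(M.inv()*T).as_rotvec()/np.radians(45)
m=M.as_matrix();cur=np.degrees(np.arctan2(m[1,1],m[0,1]))
print("t",round(st["time_s"],2),"pos",st["ee_pos"].round(4),"jaw",round(cur,1),"F",st["ft_force"].round(2),"gap",round(st["finger_gap"],4))
print("shift",d.round(4),"turn",r.round(3),"rows>=",round(max(np.linalg.norm(d)/.05,np.linalg.norm(r)*45/8.59),1),"j6 est",round(np.degrees(np.arctan2(y,x))-np.degrees(a),0))
E
python3 go.py .6284 .1224 .238 44.3
```

```text
t 0.1 pos [0.2044 0.5898 0.2381] jaw 70.9 F [0.18 0.02 1.1 ] gap 0.0852
shift [-0.5537 -0.3027  0.0006] turn [-0.003  0.     0.591] rows>= 12.6 j6 est -33.0
```

Request:
play_rows(
  commands=[
    {"x": -0.04,"y": -0.022,"rz": 0.15},
    {"x": -0.08,"y": -0.044,"rz": 0.3},
    {"x": -0.12,"y": -0.066,"rz": 0.45},
    {"x": -0.16,"y": -0.088,"rz": 0.59},
    {"x": -0.2,"y": -0.11,"rz": 0.59},
  ],
  jaw=-1,
  grip_force=40,
)

```text
$.commands[0]: bad value
```

```bash
python3 go.py .6284 .1224 .238 44.3
```

```text
t 0.1 pos [0.2044 0.5898 0.2381] jaw 70.9 F [0.18 0.02 1.1 ] gap 0.0852
shift [-0.5537 -0.3027  0.0006] turn [-0.003  0.     0.591] rows>= 12.6 j6 est -33.0
```

All six keys are probably needed.

Request:
play_rows(
  commands=[
    {"x": -0.04,"y": -0.022,"z": 0,"rx": 0,"ry": 0,"rz": 0.15},
    {"x": -0.08,"y": -0.044,"z": 0,"rx": 0,"ry": 0,"rz": 0.3},
    {"x": -0.12,"y": -0.066,"z": 0,"rx": 0,"ry": 0,"rz": 0.45},
    {"x": -0.16,"y": -0.088,"z": 0,"rx": 0,"ry": 0,"rz": 0.59},
    {"x": -0.2,"y": -0.11,"z": 0,"rx": 0,"ry": 0,"rz": 0.59},
  ],
  jaw=-1,
  grip_force=40,
)

```text
time_s: 0.6
ee_pos: [0.3583, 0.4194, 0.2388]
tcp_rot: [0.389, 0.921, -0.0, -0.0]
ft_force: [0.9, -0.4, 0.6]
finger_gap: 0.0853
```

```bash
python3 go.py .6284 .1224 .238 44.3
```

```text
t 0.6 pos [0.3583 0.4194 0.2388] jaw 44.2 F [ 0.88 -0.44  0.61] gap 0.0853
shift [-0.4012 -0.0137  0.0008] turn [-0.001  0.    -0.001] rows>= 8.0 j6 est -33.0
```

Request:
play_rows(
  commands=[
    {"x": -0.045,"y": 0,"z": 0,"rx": 0,"ry": 0,"rz": 0},
    {"x": -0.09,"y": -0.005,"z": 0,"rx": 0,"ry": 0,"rz": 0},
    {"x": -0.135,"y": -0.01,"z": 0,"rx": 0,"ry": 0,"rz": 0},
    {"x": -0.18,"y": -0.012,"z": 0,"rx": 0,"ry": 0,"rz": 0},
    {"x": -0.225,"y": -0.0135,"z": 0,"rx": 0,"ry": 0,"rz": 0},
  ],
)

```text
time_s: 1.1
ee_pos: [0.5057, 0.249, 0.2388]
tcp_rot: [0.388, 0.922, -0.0, -0.0]
ft_force: [0.2, 0.8, -0.2]
finger_gap: 0.0854
```

Request:
play_rows(
  commands=[
    {"x": -0.045,"y": 0,"z": 0,"rx": 0,"ry": 0,"rz": 0},
    {"x": -0.09,"y": 0,"z": 0,"rx": 0,"ry": 0,"rz": 0},
    {"x": -0.135,"y": 0,"z": 0,"rx": 0,"ry": 0,"rz": 0},
    {"x": -0.165,"y": 0,"z": 0,"rx": 0,"ry": 0,"rz": 0},
    {"x": -0.175,"y": 0,"z": 0,"rx": 0,"ry": 0,"rz": 0},
  ],
)

```text
time_s: 1.6
ee_pos: [0.629, 0.1227, 0.2385]
tcp_rot: [0.39, 0.921, -0.0, -0.0]
ft_force: [-0.6, 0.9, -0.0]
finger_gap: 0.085
```

```bash
python3 go.py .6284 .1224 .13 44.3
```

```text
t 1.6 pos [0.629  0.1227 0.2385] jaw 44.1 F [-0.59  0.91 -0.03] gap 0.085
shift [ 0.0003 -0.0005  0.1085] turn [-0.001  0.    -0.004] rows>= 2.2 j6 est -33.0
```

Request:
play_rows(
  commands=[
    {"x": 0,"y": 0,"z": 0.03,"rx": 0,"ry": 0,"rz": 0},
    {"x": 0,"y": 0,"z": 0.055,"rx": 0,"ry": 0,"rz": 0},
    {"x": 0,"y": 0,"z": 0.08,"rx": 0,"ry": 0,"rz": 0},
    {"x": 0,"y": -0.0005,"z": 0.1,"rx": 0,"ry": 0,"rz": 0},
    {"x": 0,"y": -0.0005,"z": 0.1,"rx": 0,"ry": 0,"rz": 0},
  ],
)

```text
time_s: 2.1
ee_pos: [0.623, 0.1257, 0.1346]
tcp_rot: [0.388, 0.922, -0.002, -0.004]
ft_force: [-0.8, 0.2, -0.0]
finger_gap: 0.0854
```

```bash
python3 go.py .6284 .1224 .13 44.3; python3 - <<'E'
from h import *
t=vision.grab_frame("top")[:,:,::-1];s=vision.grab_frame("side")[:,:,::-1]
st=get_state()
print(proj("side",st["ee_pos"]),proj("top",st["ee_pos"]))
a=crop(s,180,190,290,310,5);b=crop(np.ascontiguousarray(t),170,150,230,270,5)
cv2.imwrite("pics/g1.png",np.hstack([a[:600],b[:600]])[:, :800])
E
```

```text
t 2.1 pos [0.623  0.1257 0.1346] jaw 44.4 F [-0.76  0.16 -0.03] gap 0.0854
shift [-0.0061  0.0016  0.0046] turn [-0.009 -0.008  0.002] rows>= 0.2 j6 est -33.0
[[233.64508495 246.06766498]] [[218.39505376 196.0529209 ]]
```

View pics/g1.png

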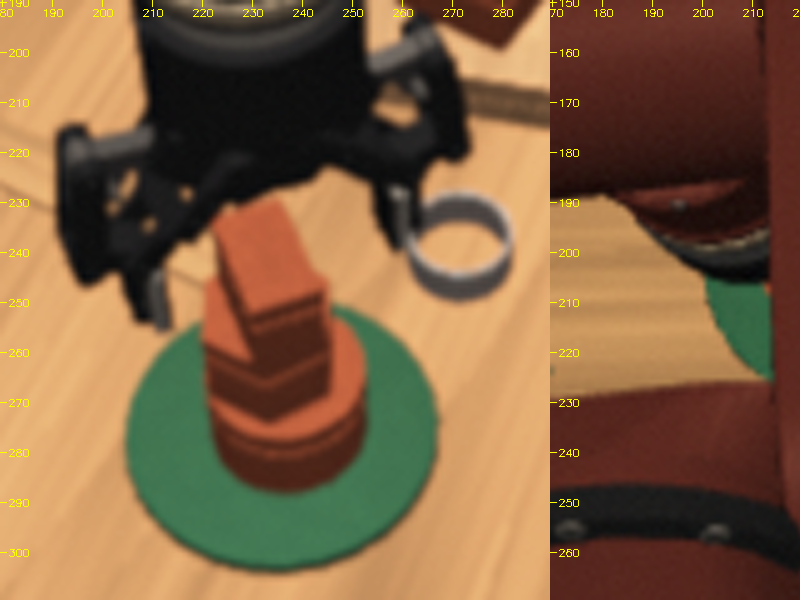

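```bash
python3 go.py .6284 .1224 .13 44.3; python3 - <<'E'
from h import *
p=get_state()["ee_pos"];u=np.array([np.cos(np.radians(44.3)),np.sin(np.radians(44.3))])
for z in (.11,.12,.13,.14,.15):
    print(z,proj("side",[[*(p[:2]+s*.0427*u),z] for s in(1,-1)]).round(1).tolist())
E
```

```text
t 2.2 pos [0.6263 0.1258 0.1389] jaw 44.4 F [0.78 0.72 0.81] gap 0.0854
shift [-0.0039 -0.0009  0.0089] turn [-0.001 -0.002  0.001] rows>= 0.2 j6 est -33.0
0.11 [[213.2, 262.3], [255.2, 247.7]]
0.12 [[212.7, 259.4], [255.1, 244.7]]
0.13 [[212.2, 256.3], [255.0, 241.6]]
0.14 [[211.7, 253.2], [254.9, 238.4]]
0.15 [[211.2, 250.1], [254.8, 235.2]]
```

Request:
play_rows(
  commands=[
    {"x": 0,"y": 0,"z": 0,"rx": 0,"ry": 0,"rz": 0},
    {"x": 0,"y": 0,"z": 0,"rx": 0,"ry": 0,"rz": 0},
    {"x": 0,"y": 0,"z": 0,"rx": 0,"ry": 0,"rz": 0},
  ],
)

```text
time_s: 2.5
ee_pos: [0.6281, 0.1253, 0.1409]
tcp_rot: [0.388, 0.922, 0.001, 0.001]
ft_force: [1.1, -0.2, -0.4]
finger_gap: 0.0855
```

```bash
python3 go.py .6284 .1224 .13 44.3
```

```text
t 2.5 pos [0.6281 0.1253 0.1409] jaw 44.3 F [ 1.12 -0.15 -0.37] gap 0.0855
shift [-0.0023 -0.0018  0.0109] turn [0.003 0.002 0.001] rows>= 0.2 j6 est -33.0
```

Request:
play_rows(
  commands=[
    {"x": -0.001,"y": -0.001,"z": 0.005,"rx": 0,"ry": 0,"rz": 0},
    {"x": -0.0015,"y": -0.0018,"z": 0.01,"rx": 0,"ry": 0,"rz": 0},
    {"x": -0.0015,"y": -0.0018,"z": 0.01,"rx": 0,"ry": 0,"rz": 0},
    {"x": -0.0015,"y": -0.0018,"z": 0.01,"rx": 0,"ry": 0,"rz": 0},
    {"x": -0.0015,"y": -0.0018,"z": 0.01,"rx": 0,"ry": 0,"rz": 0},
  ],
)

```text
time_s: 3.0
ee_pos: [0.6269, 0.1228, 0.1292]
tcp_rot: [0.388, 0.922, -0.0, -0.0]
ft_force: [-0.2, 0.5, 0.0]
finger_gap: 0.0853
```

```bash
python3 go.py .6284 .1224 .13 44.3
```

```text
t 3.0 pos [0.6269 0.1228 0.1292] jaw 44.3 F [-0.19  0.48  0.  ] gap 0.0853
shift [-0.0013  0.0008 -0.0008] turn [-0. -0.  0.] rows>= 0.0 j6 est -33.0
```

Request:
play_rows(
  commands=[
    {"x": -0.0005,"y": 0.0005,"z": 0,"rx": 0,"ry": 0,"rz": 0},
    {"x": -0.0005,"y": 0.0005,"z": 0,"rx": 0,"ry": 0,"rz": 0},
    {"x": -0.0005,"y": 0.0005,"z": 0,"rx": 0,"ry": 0,"rz": 0},
    {"x": -0.0005,"y": 0.0005,"z": 0,"rx": 0,"ry": 0,"rz": 0},
    {"x": -0.0005,"y": 0.0005,"z": 0,"rx": 0,"ry": 0,"rz": 0},
  ],
  jaw=1,
  grip_force=40,
)

```text
time_s: 3.5
ee_pos: [0.6278, 0.1229, 0.1296]
tcp_rot: [0.388, 0.922, 0.0, 0.0]
ft_force: [0.8, 0.7, 6.0]
finger_gap: 0.0275
```

Request:
play_rows(
  commands=[
    {"x": 0,"y": 0,"z": 0,"rx": 0,"ry": 0,"rz": 0},
    {"x": 0,"y": 0,"z": 0,"rx": 0,"ry": 0,"rz": 0},
    {"x": 0,"y": 0,"z": 0,"rx": 0,"ry": 0,"rz": 0},
    {"x": 0,"y": 0,"z": 0,"rx": 0,"ry": 0,"rz": 0},
    {"x": 0,"y": 0,"z": 0,"rx": 0,"ry": 0,"rz": 0},
  ],
)

```text
time_s: 4.0
ee_pos: [0.6278, 0.1228, 0.1295]
tcp_rot: [0.388, 0.922, 0.0, 0.0]
ft_force: [0.9, -1.3, 1.2]
finger_gap: 0.0278
```

```bash
python3 go.py .6284 .1224 .13 44.3
```

```text
t 4.0 pos [0.6278 0.1228 0.1295] jaw 44.3 F [ 0.93 -1.31  1.24] gap 0.0278
shift [-0.0007  0.0001 -0.0005] turn [0.001 0.    0.001] rows>= 0.0 j6 est -33.0
```

Request:
play_rows(
  commands=[
    {"x": 0,"y": 0,"z": -0.005,"rx": 0,"ry": 0,"rz": 0},
    {"x": 0,"y": 0,"z": -0.015,"rx": 0,"ry": 0,"rz": 0},
    {"x": 0,"y": 0,"z": -0.03,"rx": 0,"ry": 0,"rz": 0},
    {"x": 0,"y": 0,"z": -0.045,"rx": 0,"ry": 0,"rz": 0},
    {"x": 0,"y": 0,"z": -0.055,"rx": 0,"ry": 0,"rz": 0},
  ],
)

```text
time_s: 4.5
ee_pos: [0.6288, 0.1229, 0.1873]
tcp_rot: [0.388, 0.922, 0.001, 0.002]
ft_force: [-0.5, -0.2, -1.1]
finger_gap: 0.0274
```

```bash
python3 go.py .474 -.0018 .14 -31.1
```

```text
t 4.5 pos [0.6288 0.1229 0.1873] jaw 44.3 F [-0.46 -0.22 -1.08] gap 0.0274
shift [ 0.019  -0.198   0.0467] turn [0.005 0.    1.676] rows>= 8.8 j6 est 31.0
```

Request:
play_rows(
  commands=[
    {"x": 0.001,"y": -0.01,"z": 0,"rx": 0,"ry": 0,"rz": 0.17},
    {"x": 0.003,"y": -0.03,"z": 0,"rx": 0,"ry": 0,"rz": 0.34},
    {"x": 0.005,"y": -0.055,"z": 0,"rx": 0,"ry": 0,"rz": 0.51},
    {"x": 0.008,"y": -0.08,"z": 0,"rx": 0,"ry": 0,"rz": 0.68},
    {"x": 0.01,"y": -0.105,"z": 0,"rx": 0,"ry": 0,"rz": 0.85},
  ],
)

```text
time_s: 5.0
ee_pos: [0.5451, 0.0561, 0.1854]
tcp_rot: [0.671, 0.742, 0.0, 0.001]
ft_force: [-0.3, -0.0, -1.5]
finger_gap: 0.0274
```

```bash
python3 go.py .474 -.0018 .14 -31.1
```

```text
t 5.0 pos [0.5451 0.0561 0.1854] jaw 5.8 F [-0.34 -0.03 -1.55] gap 0.0274
shift [-0.0505 -0.0766  0.0453] turn [ 0.002 -0.     0.82 ] rows>= 4.3 j6 est 31.0
```

Request:
play_rows(
  commands=[
    {"x": -0.015,"y": -0.02,"z": 0,"rx": 0,"ry": 0,"rz": 0.17},
    {"x": -0.028,"y": -0.042,"z": 0.01,"rx": 0,"ry": 0,"rz": 0.34},
    {"x": -0.04,"y": -0.06,"z": 0.02,"rx": 0,"ry": 0,"rz": 0.51},
    {"x": -0.048,"y": -0.072,"z": 0.035,"rx": 0,"ry": 0,"rz": 0.68},
    {"x": -0.0505,"y": -0.0765,"z": 0.045,"rx": 0,"ry": 0,"rz": 0.83},
  ],
)

```text
time_s: 5.5
ee_pos: [0.4736, -0.0025, 0.1394]
tcp_rot: [0.873, 0.488, -0.0, 0.0]
ft_force: [0.2, 1.0, -1.3]
finger_gap: 0.0273
```

Request:
play_rows(
  commands=[
    {"x": 0,"y": 0,"z": 0.02,"rx": 0,"ry": 0,"rz": 0},
    {"x": 0,"y": 0,"z": 0.045,"rx": 0,"ry": 0,"rz": 0},
    {"x": 0,"y": 0,"z": 0.07,"rx": 0,"ry": 0,"rz": 0},
    {"x": 0,"y": 0,"z": 0.08,"rx": 0,"ry": 0,"rz": 0},
    {"x": 0,"y": 0,"z": 0.08,"rx": 0,"ry": 0,"rz": 0},
  ],
)

```text
time_s: 6.0
ee_pos: [0.4737, -0.0016, 0.0584]
tcp_rot: [0.872, 0.49, -0.001, -0.001]
ft_force: [-0.2, 0.1, -1.9]
finger_gap: 0.0273
```

Request:
play_rows(
  commands=[
    {"x": 0,"y": 0,"z": 0,"rx": 0,"ry": 0,"rz": 0},
    {"x": 0,"y": 0,"z": 0,"rx": 0,"ry": 0,"rz": 0},
    {"x": 0,"y": 0,"z": 0,"rx": 0,"ry": 0,"rz": 0},
    {"x": 0,"y": 0,"z": 0,"rx": 0,"ry": 0,"rz": 0},
  ],
)

```text
time_s: 6.4
ee_pos: [0.4756, -0.0018, 0.0603]
tcp_rot: [0.872, 0.49, 0.001, 0.001]
ft_force: [-0.3, 0.3, -1.0]
finger_gap: 0.0271
```

```bash
python3 go.py .474 -.0018 .0245 -31.1; python3 - <<'E'
from h import *
t=np.ascontiguousarray(vision.grab_frame("top")[:,:,::-1]);s=np.ascontiguousarray(vision.grab_frame("side")[:,:,::-1])
cv2.imwrite("pics/p1.png",np.hstack([crop(s,285,190,365,290,5),crop(t,240,220,318,320,5)]))
cv2.imwrite("pics/st1.png",np.hstack([crop(s,195,220,275,305,5),crop(t,185,160,265,245,5)]))
E
```

```text
t 6.4 pos [ 0.4756 -0.0018  0.0603] jaw -31.3 F [-0.27  0.28 -0.97] gap 0.0271
shift [-0.0008 -0.0014  0.0358] turn [ 0.002 -0.001 -0.004] rows>= 0.7 j6 est 31.0
```

View pics/p1.png

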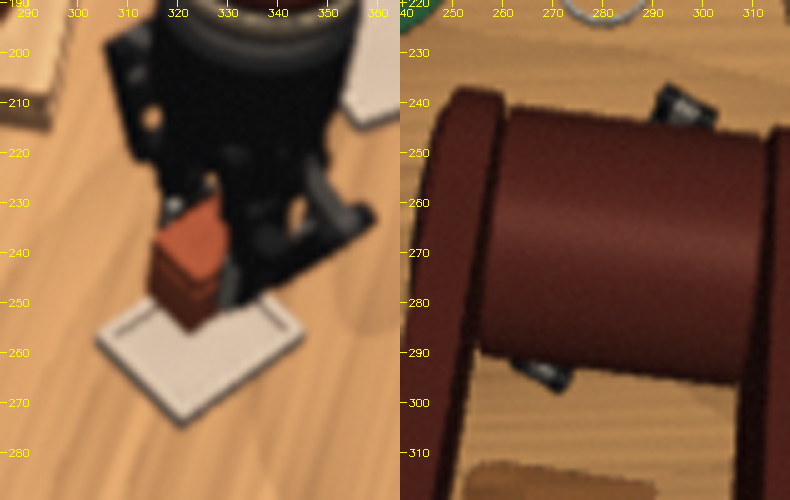

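View pics/st1.png

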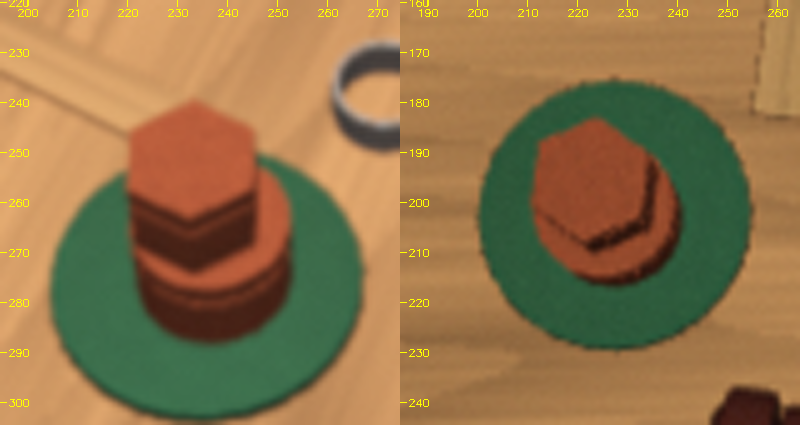

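The jar is held over the oblong saucer, aligned with it. The hex is fully visible on the stack, at (234,240) in the side view and (223,197) in the top view.

```bash
python3 - <<'E'
from fit import *
c=rect(.046,.028);a=np.radians(58.9);R2=np.array([[np.cos(a),np.sin(a)],[-np.sin(a),np.cos(a)]])
p=[.4750,-.0018]
print(proj("side",np.c_[c@R2+p,np.full(4,.0425)]).round(1).tolist(),proj("side",np.c_[c@R2+p,np.full(4,.0825)]).round(1).tolist())
pk={"side":P([(193,101),(257,137),(256,196),(192,220),(128,189),(129,136)],195,220,5),"top":P([(594-400,117),(658-400,155),(647-400,225),(585-400,247),(532-400,206),(538-400,143)],185,160,5)}
fit("hex",hexa(.048),.112,pk,back("top",(223,197),.112)[0,:2])
E
```

```text
[[322.3, 257.7], [338.2, 246.6], [329.2, 238.2], [313.3, 249.0]] [[324.2, 246.5], [340.6, 235.3], [331.3, 226.8], [314.9, 237.6]]
hex ['top'] [0.6309 0.1197] yaw 22.4 rms px 1.0
hex ['side'] [0.6307 0.122 ] yaw 141.6 rms px 0.83
hex ['top', 'side'] [0.6309 0.1208] yaw 82.0 rms px 1.07
```

Request:
play_rows(
  commands=[
    {"x": -0.0005,"y": -0.001,"z": 0.01,"rx": 0,"ry": 0,"rz": 0},
    {"x": -0.0005,"y": -0.001,"z": 0.02,"rx": 0,"ry": 0,"rz": 0},
    {"x": -0.0005,"y": -0.001,"z": 0.028,"rx": 0,"ry": 0,"rz": 0},
    {"x": -0.0005,"y": -0.001,"z": 0.032,"rx": 0,"ry": 0,"rz": 0},
    {"x": -0.0005,"y": -0.001,"z": 0.032,"rx": 0,"ry": 0,"rz": 0},
  ],
)

```text
time_s: 7.0
ee_pos: [0.4726, -0.0015, 0.026]
tcp_rot: [0.872, 0.49, -0.001, -0.001]
ft_force: [-0.4, 0.7, -1.8]
finger_gap: 0.0275
```

Request:
play_rows(
  commands=[
    {"x": 0,"y": 0,"z": 0,"rx": 0,"ry": 0,"rz": 0},
    {"x": 0,"y": 0,"z": 0,"rx": 0,"ry": 0,"rz": 0},
    {"x": 0,"y": 0,"z": 0,"rx": 0,"ry": 0,"rz": 0},
    {"x": 0,"y": 0,"z": 0,"rx": 0,"ry": 0,"rz": 0},
  ],
)

```text
time_s: 7.4
ee_pos: [0.474, -0.0017, 0.0277]
tcp_rot: [0.872, 0.49, 0.0, 0.0]
ft_force: [-0.6, 0.1, -1.0]
finger_gap: 0.0275
```

```bash
python3 go.py .474 -.0018 .0235 -31.1
```

```text
t 7.4 pos [ 0.474  -0.0017  0.0277] jaw -31.3 F [-0.57  0.14 -0.95] gap 0.0275
shift [-0.0001  0.      0.0042] turn [ 0.001 -0.    -0.004] rows>= 0.1 j6 est 31.0
```

Fine steps down, watching the force.

Request:
play_rows(
  commands=[
    {"x": 0,"y": 0,"z": 0.001,"rx": 0,"ry": 0,"rz": 0},
    {"x": 0,"y": 0,"z": 0.002,"rx": 0,"ry": 0,"rz": 0},
    {"x": 0,"y": 0,"z": 0.003,"rx": 0,"ry": 0,"rz": 0},
    {"x": 0,"y": 0,"z": 0.003,"rx": 0,"ry": 0,"rz": 0},
    {"x": 0,"y": 0,"z": 0.003,"rx": 0,"ry": 0,"rz": 0},
  ],
)

```text
time_s: 7.9
ee_pos: [0.4736, -0.0016, 0.0242]
tcp_rot: [0.872, 0.49, -0.0, -0.0]
ft_force: [0.6, -0.6, -0.7]
finger_gap: 0.0276
```

```bash
python3 go.py .474 -.0018 .0235 -31.1
```

```text
t 7.9 pos [ 0.4736 -0.0016  0.0242] jaw -31.3 F [ 0.64 -0.57 -0.68] gap 0.0276
shift [0.0001 0.0004 0.0007] turn [-0.     0.    -0.004] rows>= 0.0 j6 est 31.0
```

Request:
play_rows(
  commands=[
    {"x": 0,"y": 0,"z": 0.001,"rx": 0,"ry": 0,"rz": 0},
    {"x": 0,"y": 0,"z": 0.0015,"rx": 0,"ry": 0,"rz": 0},
    {"x": 0,"y": 0,"z": 0.0015,"rx": 0,"ry": 0,"rz": 0},
    {"x": 0,"y": 0,"z": 0.0015,"rx": 0,"ry": 0,"rz": 0},
  ],
)

```text
time_s: 8.3
ee_pos: [0.4739, -0.0017, 0.0235]
tcp_rot: [0.872, 0.49, -0.0, -0.0]
ft_force: [-1.9, 0.2, 5.2]
finger_gap: 0.0275
```

```bash
python3 go.py .474 -.0018 .0235 -31.1;python3 - <<'E'
from h import *
s=np.ascontiguousarray(vision.grab_frame("side")[:,:,::-1])
cv2.imwrite("pics/p2.png",crop(s,290,210,360,285,8))
E
```

```text
t 8.3 pos [ 0.4739 -0.0017  0.0235] jaw -31.3 F [-1.94  0.2   5.21] gap 0.0275
shift [-0.0001  0.0001  0.    ] turn [-0.     0.    -0.004] rows>= 0.0 j6 est 31.0
```

View pics/p2.png

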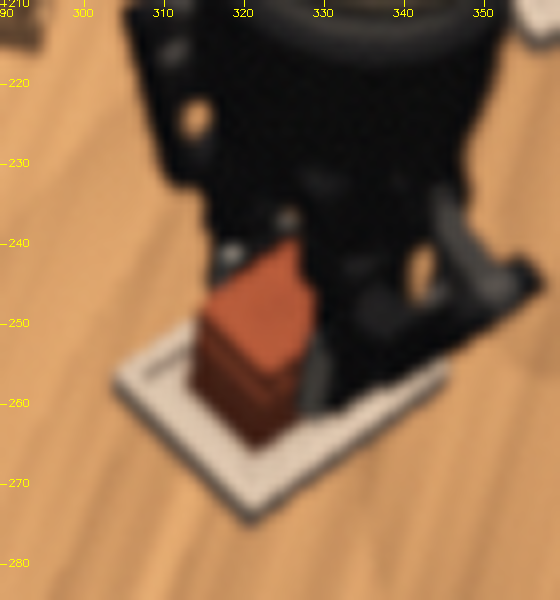

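Contact force is 5 N at the expected height, and the jar is well inside the rim. Release and retreat.

Request:
play_rows(
  commands=[
    {"x": 0,"y": 0,"z": -0.0005,"rx": 0,"ry": 0,"rz": 0},
    {"x": 0,"y": 0,"z": -0.0005,"rx": 0,"ry": 0,"rz": 0},
    {"x": 0,"y": 0,"z": -0.0005,"rx": 0,"ry": 0,"rz": 0},
    {"x": 0,"y": 0,"z": -0.0005,"rx": 0,"ry": 0,"rz": 0},
    {"x": 0,"y": 0,"z": -0.0005,"rx": 0,"ry": 0,"rz": 0},
  ],
  jaw=-1,
)

```text
time_s: 8.85
ee_pos: [0.4736, -0.0017, 0.0232]
tcp_rot: [0.872, 0.49, -0.0, -0.0]
ft_force: [-1.0, -0.5, 0.4]
finger_gap: 0.0851
```

Request:
play_rows(
  commands=[
    {"x": 0,"y": 0,"z": -0.01,"rx": 0,"ry": 0,"rz": 0},
    {"x": 0,"y": 0,"z": -0.05,"rx": 0,"ry": 0,"rz": 0},
    {"x": 0,"y": 0,"z": -0.09,"rx": 0,"ry": 0,"rz": 0},
    {"x": 0,"y": 0,"z": -0.13,"rx": 0,"ry": 0,"rz": 0},
    {"x": 0,"y": 0,"z": -0.16,"rx": 0,"ry": 0,"rz": 0},
  ],
)

```text
time_s: 9.35
ee_pos: [0.4747, -0.0018, 0.1869]
tcp_rot: [0.872, 0.49, 0.002, 0.001]
ft_force: [0.6, -0.8, -0.4]
finger_gap: 0.0854
```

```bash
python3 go.py .6308 .1208 .18 22;python3 - <<'E'
from h import *
s=np.ascontiguousarray(vision.grab_frame("side")[:,:,::-1])
cv2.imwrite("pics/p3.png",crop(s,290,210,360,285,8))
E
```

```text
t 9.35 pos [ 0.4747 -0.0018  0.1869] jaw -31.3 F [ 0.61 -0.8  -0.39] gap 0.0854
shift [0.1858 0.0698 0.0075] turn [ 0.005  0.    -1.184] rows>= 6.2 j6 est -11.0
```

View pics/p3.png

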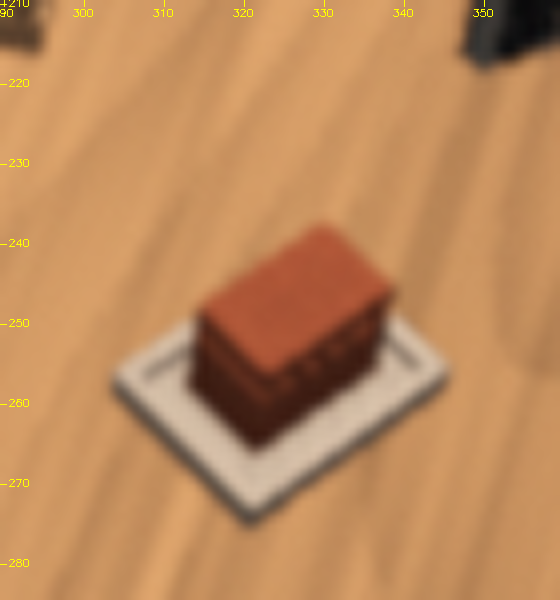

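The oblong jar sits in its well at (322,247). Next is the hex.

Request:
play_rows(
  commands=[
    {"x": 0.03,"y": 0.011,"z": 0,"rx": 0,"ry": 0,"rz": -0.17},
    {"x": 0.06,"y": 0.022,"z": 0,"rx": 0,"ry": 0,"rz": -0.34},
    {"x": 0.09,"y": 0.034,"z": 0,"rx": 0,"ry": 0,"rz": -0.51},
    {"x": 0.12,"y": 0.045,"z": 0,"rx": 0,"ry": 0,"rz": -0.68},
    {"x": 0.14,"y": 0.053,"z": 0,"rx": 0,"ry": 0,"rz": -0.85},
  ],
)

```text
time_s: 9.9
ee_pos: [0.5931, 0.0918, 0.1838]
tcp_rot: [0.66, 0.751, 0.001, 0.0]
ft_force: [-0.9, 0.1, -0.3]
finger_gap: 0.0854
```

```bash
python3 go.py .6308 .1208 .18 22
```

```text
t 9.9 pos [0.5931 0.0918 0.1838] jaw 7.3 F [-0.9   0.14 -0.26] gap 0.0854
shift [0.0239 0.0411 0.0039] turn [ 0.002 -0.    -0.326] rows>= 1.7 j6 est -11.0
```

Request:
play_rows(
  commands=[
    {"x": 0.014,"y": 0.024,"z": 0,"rx": 0,"ry": 0,"rz": -0.17},
    {"x": 0.024,"y": 0.041,"z": 0.01,"rx": 0,"ry": 0,"rz": -0.33},
    {"x": 0.024,"y": 0.041,"z": 0.03,"rx": 0,"ry": 0,"rz": -0.33},
    {"x": 0.024,"y": 0.041,"z": 0.05,"rx": 0,"ry": 0,"rz": -0.33},
    {"x": 0.024,"y": 0.041,"z": 0.05,"rx": 0,"ry": 0,"rz": -0.33},
  ],
)

```text
time_s: 10.4
ee_pos: [0.6266, 0.1193, 0.1297]
tcp_rot: [0.56, 0.828, -0.002, -0.003]
ft_force: [-0.9, 0.8, -0.3]
finger_gap: 0.0854
```

Request:
play_rows(
  commands=[
    {"x": 0,"y": 0,"z": 0,"rx": 0,"ry": 0,"rz": 0},
    {"x": 0,"y": 0,"z": 0,"rx": 0,"ry": 0,"rz": 0},
    {"x": 0,"y": 0,"z": 0,"rx": 0,"ry": 0,"rz": 0},
  ],
)

```text
time_s: 10.7
ee_pos: [0.6305, 0.1192, 0.1352]
tcp_rot: [0.561, 0.828, 0.001, 0.001]
ft_force: [-0.2, -0.4, -0.2]
finger_gap: 0.0856
```

```bash
python3 go.py .6308 .1208 .089 22
```

```text
t 10.7 pos [0.6305 0.1192 0.1352] jaw 21.8 F [-0.18 -0.39 -0.21] gap 0.0856
shift [0.0014 0.0007 0.0462] turn [ 0.004  0.001 -0.004] rows>= 0.9 j6 est -11.0
```

Request:
play_rows(
  commands=[
    {"x": 0.001,"y": 0.0005,"z": 0.015,"rx": 0,"ry": 0,"rz": 0},
    {"x": 0.001,"y": 0.0005,"z": 0.03,"rx": 0,"ry": 0,"rz": 0},
    {"x": 0.001,"y": 0.0005,"z": 0.04,"rx": 0,"ry": 0,"rz": 0},
    {"x": 0.001,"y": 0.0005,"z": 0.045,"rx": 0,"ry": 0,"rz": 0},
    {"x": 0.001,"y": 0.0005,"z": 0.045,"rx": 0,"ry": 0,"rz": 0},
  ],
)

```text
time_s: 11.2
ee_pos: [0.6281, 0.1203, 0.0862]
tcp_rot: [0.56, 0.828, -0.001, -0.001]
ft_force: [-0.0, -0.1, -0.8]
finger_gap: 0.0858
```

Request:
play_rows(
  commands=[
    {"x": 0,"y": 0,"z": 0,"rx": 0,"ry": 0,"rz": 0},
    {"x": 0,"y": 0,"z": 0,"rx": 0,"ry": 0,"rz": 0},
    {"x": 0,"y": 0,"z": 0,"rx": 0,"ry": 0,"rz": 0},
    {"x": 0,"y": 0,"z": 0,"rx": 0,"ry": 0,"rz": 0},
  ],
)

```text
time_s: 11.6
ee_pos: [0.63, 0.1205, 0.089]
tcp_rot: [0.56, 0.828, 0.0, 0.0]
ft_force: [0.7, -1.2, 0.8]
finger_gap: 0.0855
```

```bash
python3 go.py .6308 .1208 .089 22
```

```text
t 11.6 pos [0.63   0.1205 0.089 ] jaw 21.8 F [ 0.71 -1.16  0.78] gap 0.0855
shift [-0.      0.0009 -0.    ] turn [ 0.001  0.    -0.004] rows>= 0.0 j6 est -11.0
```

Request:
play_rows(
  commands=[
    {"x": 0,"y": 0.0005,"z": 0,"rx": 0,"ry": 0,"rz": 0},
    {"x": 0,"y": 0.0005,"z": 0,"rx": 0,"ry": 0,"rz": 0},
    {"x": 0,"y": 0.0005,"z": 0,"rx": 0,"ry": 0,"rz": 0},
    {"x": 0,"y": 0.0005,"z": 0,"rx": 0,"ry": 0,"rz": 0},
    {"x": 0,"y": 0.0005,"z": 0,"rx": 0,"ry": 0,"rz": 0},
  ],
  jaw=1,
)

```text
time_s: 12.1
ee_pos: [0.6304, 0.1206, 0.0887]
tcp_rot: [0.56, 0.828, 0.0, 0.0]
ft_force: [0.6, 0.6, 1.7]
finger_gap: 0.0474
```

Request:
play_rows(
  commands=[
    {"x": 0,"y": 0,"z": 0,"rx": 0,"ry": 0,"rz": 0},
    {"x": 0,"y": 0,"z": 0,"rx": 0,"ry": 0,"rz": 0},
    {"x": 0,"y": 0,"z": 0,"rx": 0,"ry": 0,"rz": 0},
    {"x": 0,"y": 0,"z": 0,"rx": 0,"ry": 0,"rz": 0},
  ],
)

```text
time_s: 12.5
ee_pos: [0.6304, 0.1206, 0.0887]
tcp_rot: [0.56, 0.828, 0.0, 0.0]
ft_force: [1.1, -0.5, 2.8]
finger_gap: 0.0475
```

Request:
play_rows(
  commands=[
    {"x": 0,"y": 0,"z": -0.005,"rx": 0,"ry": 0,"rz": 0},
    {"x": 0,"y": 0,"z": -0.02,"rx": 0,"ry": 0,"rz": 0},
    {"x": 0,"y": 0,"z": -0.04,"rx": 0,"ry": 0,"rz": 0},
    {"x": 0,"y": 0,"z": -0.06,"rx": 0,"ry": 0,"rz": 0},
    {"x": 0,"y": 0,"z": -0.075,"rx": 0,"ry": 0,"rz": 0},
  ],
)

```text
time_s: 13.0
ee_pos: [0.6303, 0.1207, 0.1653]
tcp_rot: [0.56, 0.828, 0.0, 0.0]
ft_force: [0.2, 0.0, -1.6]
finger_gap: 0.0474
```

```bash
python3 go.py .511 -.3947 .14 -5.8; python3 - <<'E'
from h import *
s=np.ascontiguousarray(vision.grab_frame("side")[:,:,::-1])
cv2.imwrite("pics/p4.png",crop(s,190,180,290,305,5))
E
```

```text
t 13.0 pos [0.6303 0.1207 0.1653] jaw 21.8 F [ 0.2   0.04 -1.56] gap 0.0474
shift [-0.4341 -0.3024  0.0251] turn [0.002 0.    0.614] rows>= 10.6 j6 est -32.0
```

View pics/p4.png

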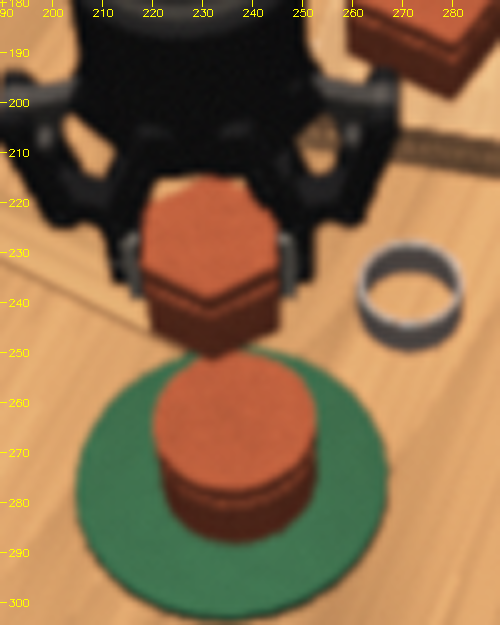

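The hex is held level, and the round jar alone remains on the wheel at (234,258). Carry the hex to its saucer.

Request:
play_rows(
  commands=[
    {"x": -0.016,"y": -0.011,"z": 0,"rx": 0,"ry": 0,"rz": 0.06},
    {"x": -0.048,"y": -0.033,"z": 0,"rx": 0,"ry": 0,"rz": 0.18},
    {"x": -0.08,"y": -0.056,"z": 0,"rx": 0,"ry": 0,"rz": 0.3},
    {"x": -0.115,"y": -0.08,"z": 0,"rx": 0,"ry": 0,"rz": 0.42},
    {"x": -0.15,"y": -0.105,"z": 0,"rx": 0,"ry": 0,"rz": 0.54},
  ],
)

```text
time_s: 13.55
ee_pos: [0.5864, -0.0596, 0.162]
tcp_rot: [0.724, 0.69, -0.001, -0.001]
ft_force: [0.5, -0.4, -0.8]
finger_gap: 0.0476
```

```bash
python3 go.py .511 -.3947 .14 -5.8
```

```text
t 13.55 pos [ 0.5864 -0.0596  0.162 ] jaw -2.8 F [ 0.46 -0.38 -0.85] gap 0.0476
shift [-0.3383 -0.0591  0.0222] turn [-0.003  0.     0.068] rows>= 6.9 j6 est -32.0
```

Request:
play_rows(
  commands=[
    {"x": -0.038,"y": -0.007,"z": 0,"rx": 0,"ry": 0,"rz": 0.07},
    {"x": -0.076,"y": -0.014,"z": 0,"rx": 0,"ry": 0,"rz": 0.07},
    {"x": -0.114,"y": -0.021,"z": 0,"rx": 0,"ry": 0,"rz": 0.07},
    {"x": -0.152,"y": -0.028,"z": 0,"rx": 0,"ry": 0,"rz": 0.07},
    {"x": -0.19,"y": -0.034,"z": 0,"rx": 0,"ry": 0,"rz": 0.07},
  ],
)

```text
time_s: 14.05
ee_pos: [0.5438, -0.2477, 0.162]
tcp_rot: [0.742, 0.671, -0.001, -0.001]
ft_force: [0.2, -0.1, -0.8]
finger_gap: 0.048
```

Request:
play_rows(
  commands=[
    {"x": -0.038,"y": -0.007,"z": 0,"rx": 0,"ry": 0,"rz": 0},
    {"x": -0.076,"y": -0.014,"z": 0.005,"rx": 0,"ry": 0,"rz": 0},
    {"x": -0.11,"y": -0.02,"z": 0.01,"rx": 0,"ry": 0,"rz": 0},
    {"x": -0.135,"y": -0.024,"z": 0.02,"rx": 0,"ry": 0,"rz": 0},
    {"x": -0.145,"y": -0.025,"z": 0.03,"rx": 0,"ry": 0,"rz": 0},
  ],
)

```text
time_s: 14.55
ee_pos: [0.5048, -0.3905, 0.132]
tcp_rot: [0.742, 0.67, -0.001, -0.001]
ft_force: [0.3, -0.6, -1.4]
finger_gap: 0.0477
```

```bash
python3 go.py .511 -.3947 .06 -5.8
```

```text
t 14.55 pos [ 0.5048 -0.3905  0.132 ] jaw -5.9 F [ 0.31 -0.64 -1.45] gap 0.0477
shift [-0.0036  0.0067  0.072 ] turn [-0.002  0.    -0.001] rows>= 1.4 j6 est -32.0
```

Request:
play_rows(
  commands=[
    {"x": -0.002,"y": 0.003,"z": 0.02,"rx": 0,"ry": 0,"rz": 0},
    {"x": -0.003,"y": 0.004,"z": 0.045,"rx": 0,"ry": 0,"rz": 0},
    {"x": -0.003,"y": 0.004,"z": 0.065,"rx": 0,"ry": 0,"rz": 0},
    {"x": -0.003,"y": 0.004,"z": 0.07,"rx": 0,"ry": 0,"rz": 0},
    {"x": -0.003,"y": 0.004,"z": 0.07,"rx": 0,"ry": 0,"rz": 0},
  ],
)

```text
time_s: 15.05
ee_pos: [0.5094, -0.3896, 0.0612]
tcp_rot: [0.741, 0.672, -0.0, -0.002]
ft_force: [0.4, -0.6, -1.0]
finger_gap: 0.0471
```

Request:
play_rows(
  commands=[
    {"x": 0,"y": 0,"z": 0,"rx": 0,"ry": 0,"rz": 0},
    {"x": 0,"y": 0,"z": 0,"rx": 0,"ry": 0,"rz": 0},
    {"x": 0,"y": 0,"z": 0,"rx": 0,"ry": 0,"rz": 0},
    {"x": 0,"y": 0,"z": 0,"rx": 0,"ry": 0,"rz": 0},
  ],
)

```text
time_s: 15.45
ee_pos: [0.5113, -0.3917, 0.0644]
tcp_rot: [0.741, 0.672, 0.0, 0.001]
ft_force: [-0.3, -0.1, -0.9]
finger_gap: 0.0475
```

```bash
python3 go.py .511 -.3947 .0227 -5.8; python3 - <<'E'
from h import *
t=np.ascontiguousarray(vision.grab_frame("top")[:,:,::-1]);s=np.ascontiguousarray(vision.grab_frame("side")[:,:,::-1])
cv2.imwrite("pics/p5.png",np.hstack([crop(s,310,80,390,165,5),crop(t,405,205,485,290,5)]))
cv2.imwrite("pics/r1.png",np.hstack([crop(s,195,220,275,305,5),crop(t,185,160,265,245,5)]))
E
```

```text
t 15.45 pos [ 0.5113 -0.3917  0.0644] jaw -5.6 F [-0.31 -0.06 -0.94] gap 0.0475
shift [-0.0029 -0.      0.0417] turn [0.002 0.001 0.004] rows>= 0.8 j6 est -32.0
```

View pics/p5.png

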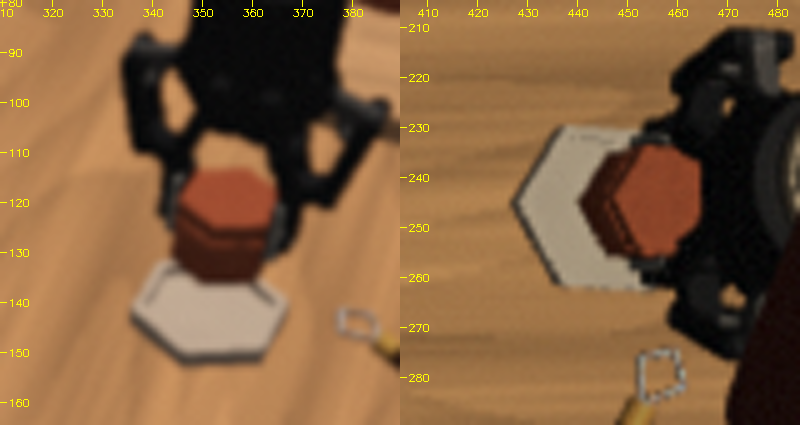

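View pics/r1.png

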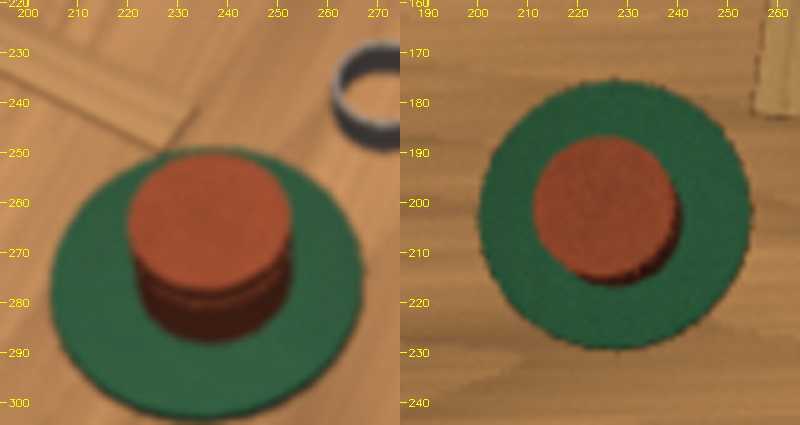

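The hex lines up with its saucer in both views. The round jar stands free on the wheel. Lower the hex.

Request:
play_rows(
  commands=[
    {"x": -0.0025,"y": 0,"z": 0.012,"rx": 0,"ry": 0,"rz": 0},
    {"x": -0.0025,"y": 0,"z": 0.024,"rx": 0,"ry": 0,"rz": 0},
    {"x": -0.0025,"y": 0,"z": 0.032,"rx": 0,"ry": 0,"rz": 0},
    {"x": -0.0025,"y": 0,"z": 0.036,"rx": 0,"ry": 0,"rz": 0},
    {"x": -0.0025,"y": 0,"z": 0.036,"rx": 0,"ry": 0,"rz": 0},
  ],
)

```text
time_s: 16.05
ee_pos: [0.5096, -0.3929, 0.0255]
tcp_rot: [0.741, 0.672, -0.0, -0.001]
ft_force: [0.7, 0.3, -1.1]
finger_gap: 0.0473
```

Request:
play_rows(
  commands=[
    {"x": 0,"y": 0,"z": 0,"rx": 0,"ry": 0,"rz": 0},
    {"x": 0,"y": 0,"z": 0,"rx": 0,"ry": 0,"rz": 0},
    {"x": 0,"y": 0,"z": 0,"rx": 0,"ry": 0,"rz": 0},
    {"x": 0,"y": 0,"z": 0,"rx": 0,"ry": 0,"rz": 0},
  ],
)

```text
time_s: 16.45
ee_pos: [0.5108, -0.394, 0.0279]
tcp_rot: [0.741, 0.672, 0.0, 0.001]
ft_force: [0.4, 0.4, -0.5]
finger_gap: 0.0475
```

```bash
python3 go.py .511 -.3947 .0227 -5.8
```

```text
t 16.45 pos [ 0.5108 -0.394   0.0279] jaw -5.6 F [ 0.38  0.44 -0.55] gap 0.0475
shift [-0.0006  0.0003  0.0052] turn [0.001 0.001 0.004] rows>= 0.1 j6 est -32.0
```

Request:
play_rows(
  commands=[
    {"x": -0.0005,"y": 0,"z": 0.001,"rx": 0,"ry": 0,"rz": 0},
    {"x": -0.0005,"y": 0,"z": 0.002,"rx": 0,"ry": 0,"rz": 0},
    {"x": -0.0005,"y": 0,"z": 0.003,"rx": 0,"ry": 0,"rz": 0},
    {"x": -0.0005,"y": 0,"z": 0.004,"rx": 0,"ry": 0,"rz": 0},
    {"x": -0.0005,"y": 0,"z": 0.004,"rx": 0,"ry": 0,"rz": 0},
  ],
)

```text
time_s: 16.95
ee_pos: [0.5102, -0.3941, 0.023]
tcp_rot: [0.741, 0.672, -0.0, -0.0]
ft_force: [0.9, 1.5, -0.9]
finger_gap: 0.0475
```

Request:
play_rows(
  commands=[
    {"x": 0,"y": 0,"z": 0.0005,"rx": 0,"ry": 0,"rz": 0},
    {"x": 0,"y": 0,"z": 0.001,"rx": 0,"ry": 0,"rz": 0},
    {"x": 0,"y": 0,"z": 0.0012,"rx": 0,"ry": 0,"rz": 0},
  ],
)

```text
time_s: 17.25
ee_pos: [0.5105, -0.3943, 0.0227]
tcp_rot: [0.741, 0.672, -0.0, -0.0]
ft_force: [-0.9, 1.1, 3.0]
finger_gap: 0.0474
```

```bash
python3 go.py .511 -.3947 .0227 -5.8
```

```text
t 17.25 pos [ 0.5105 -0.3943  0.0227] jaw -5.6 F [-0.93  1.1   2.97] gap 0.0474
shift [-0.0003  0.0006 -0.    ] turn [-0.    -0.     0.004] rows>= 0.0 j6 est -32.0
```

Contact. Release and retreat.

Request:
play_rows(
  commands=[
    {"x": 0,"y": 0,"z": 0,"rx": 0,"ry": 0,"rz": 0},
    {"x": 0,"y": 0,"z": 0,"rx": 0,"ry": 0,"rz": 0},
    {"x": 0,"y": 0,"z": 0,"rx": 0,"ry": 0,"rz": 0},
    {"x": 0,"y": 0,"z": 0,"rx": 0,"ry": 0,"rz": 0},
    {"x": 0,"y": 0,"z": 0,"rx": 0,"ry": 0,"rz": 0},
  ],
  jaw=-1,
)

```text
time_s: 17.75
ee_pos: [0.5104, -0.3943, 0.0221]
tcp_rot: [0.741, 0.672, -0.0, 0.0]
ft_force: [-1.1, 0.3, 0.8]
finger_gap: 0.0855
```

Request:
play_rows(
  commands=[
    {"x": 0,"y": 0,"z": -0.01,"rx": 0,"ry": 0,"rz": 0},
    {"x": 0,"y": 0,"z": -0.04,"rx": 0,"ry": 0,"rz": 0},
    {"x": 0,"y": 0,"z": -0.08,"rx": 0,"ry": 0,"rz": 0},
    {"x": 0,"y": 0,"z": -0.11,"rx": 0,"ry": 0,"rz": 0},
    {"x": 0,"y": 0,"z": -0.13,"rx": 0,"ry": 0,"rz": 0},
  ],
)

```text
time_s: 18.25
ee_pos: [0.5117, -0.3955, 0.1565]
tcp_rot: [0.741, 0.672, 0.0, 0.003]
ft_force: [-1.2, -1.1, -0.1]
finger_gap: 0.0854
```

```bash
python3 go.py .6384 -.1369 .15 -10.5; python3 - <<'E'
from h import *
t=np.ascontiguousarray(vision.grab_frame("top")[:,:,::-1]);s=np.ascontiguousarray(vision.grab_frame("side")[:,:,::-1])
cv2.imwrite("pics/p6.png",np.hstack([crop(s,310,80,390,165,5),crop(t,405,205,485,290,5)]))
E
```

```text
t 18.25 pos [ 0.5117 -0.3955  0.1565] jaw -5.6 F [-1.16 -1.1  -0.14] gap 0.0854
shift [0.2698 0.1007 0.006 ] turn [0.006 0.004 0.108] rows>= 5.8 j6 est -2.0
```

View pics/p6.png

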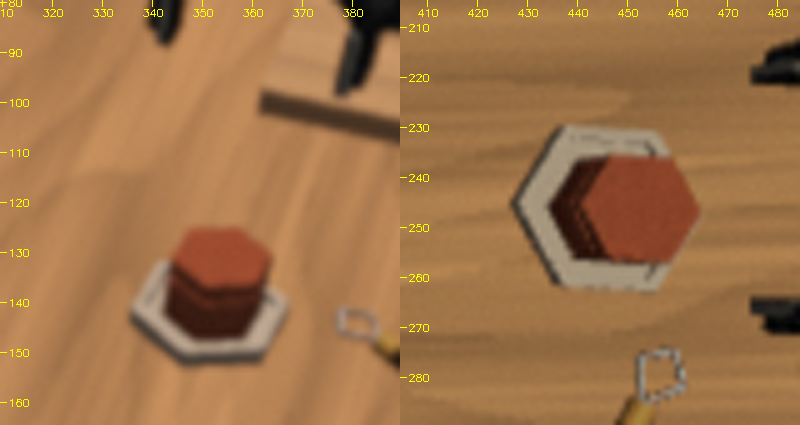

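The hex sits inside its rim, at (352,137) in the side view. Now the square jar.

Request:
play_rows(
  commands=[
    {"x": 0.045,"y": 0.017,"z": 0,"rx": 0,"ry": 0,"rz": 0.05},
    {"x": 0.09,"y": 0.034,"z": 0,"rx": 0,"ry": 0,"rz": 0.11},
    {"x": 0.135,"y": 0.05,"z": 0,"rx": 0,"ry": 0,"rz": 0.11},
    {"x": 0.18,"y": 0.067,"z": 0,"rx": 0,"ry": 0,"rz": 0.11},
    {"x": 0.225,"y": 0.084,"z": 0,"rx": 0,"ry": 0,"rz": 0.11},
  ],
)

```text
time_s: 18.85
ee_pos: [0.6157, -0.1765, 0.1505]
tcp_rot: [0.769, 0.639, -0.001, -0.001]
ft_force: [0.8, 0.6, -0.5]
finger_gap: 0.0854
```

Request:
play_rows(
  commands=[
    {"x": 0.03,"y": 0.014,"z": 0,"rx": 0,"ry": 0,"rz": 0},
    {"x": 0.042,"y": 0.02,"z": 0.01,"rx": 0,"ry": 0,"rz": 0},
    {"x": 0.042,"y": 0.02,"z": 0.03,"rx": 0,"ry": 0,"rz": 0},
    {"x": 0.042,"y": 0.02,"z": 0.05,"rx": 0,"ry": 0,"rz": 0},
    {"x": 0.042,"y": 0.02,"z": 0.05,"rx": 0,"ry": 0,"rz": 0},
  ],
)

```text
time_s: 19.35
ee_pos: [0.6392, -0.1405, 0.0964]
tcp_rot: [0.769, 0.639, -0.003, -0.004]
ft_force: [-0.1, -0.0, -0.8]
finger_gap: 0.0854
```

Request:
play_rows(
  commands=[
    {"x": 0,"y": 0,"z": 0,"rx": 0,"ry": 0,"rz": 0},
    {"x": 0,"y": 0,"z": 0,"rx": 0,"ry": 0,"rz": 0},
    {"x": 0,"y": 0,"z": 0,"rx": 0,"ry": 0,"rz": 0},
    {"x": 0,"y": 0,"z": 0,"rx": 0,"ry": 0,"rz": 0},
  ],
)

```text
time_s: 19.75
ee_pos: [0.6442, -0.1415, 0.1034]
tcp_rot: [0.769, 0.639, 0.001, 0.001]
ft_force: [0.2, -0.4, 0.0]
finger_gap: 0.0853
```

```bash
python3 go.py .6384 -.1372 .045 -10.5
```

```text
t 19.75 pos [ 0.6442 -0.1415  0.1034] jaw -10.6 F [ 0.16 -0.4   0.03] gap 0.0853
shift [ 0.0032 -0.0066  0.0584] turn [ 0.003  0.    -0.002] rows>= 1.2 j6 est -2.0
```

Request:
play_rows(
  commands=[
    {"x": 0.003,"y": -0.0065,"z": 0.005,"rx": 0,"ry": 0,"rz": 0},
    {"x": 0.003,"y": -0.0065,"z": 0.015,"rx": 0,"ry": 0,"rz": 0},
    {"x": 0.003,"y": -0.0065,"z": 0.02,"rx": 0,"ry": 0,"rz": 0},
    {"x": 0.003,"y": -0.0065,"z": 0.02,"rx": 0,"ry": 0,"rz": 0},
    {"x": 0.003,"y": -0.0065,"z": 0.02,"rx": 0,"ry": 0,"rz": 0},
  ],
)

```text
time_s: 20.25
ee_pos: [0.6373, -0.1367, 0.0815]
tcp_rot: [0.769, 0.639, -0.0, -0.0]
ft_force: [0.6, 0.1, 0.3]
finger_gap: 0.085
```

```bash
python3 go.py .6384 -.1372 .045 -10.5; python3 - <<'E'
from h import *
t=np.ascontiguousarray(vision.grab_frame("top")[:,:,::-1]);s=np.ascontiguousarray(vision.grab_frame("side")[:,:,::-1])
cv2.imwrite("pics/p7.png",np.hstack([crop(s,225,115,325,215,5),crop(t,300,150,355,250,5)]))
E
```

```text
t 20.25 pos [ 0.6373 -0.1367  0.0815] jaw -10.6 F [0.62 0.15 0.28] gap 0.085
shift [-0.0003  0.0012  0.0365] turn [-0.001 -0.    -0.002] rows>= 0.7 j6 est -2.0
```

View pics/p7.png

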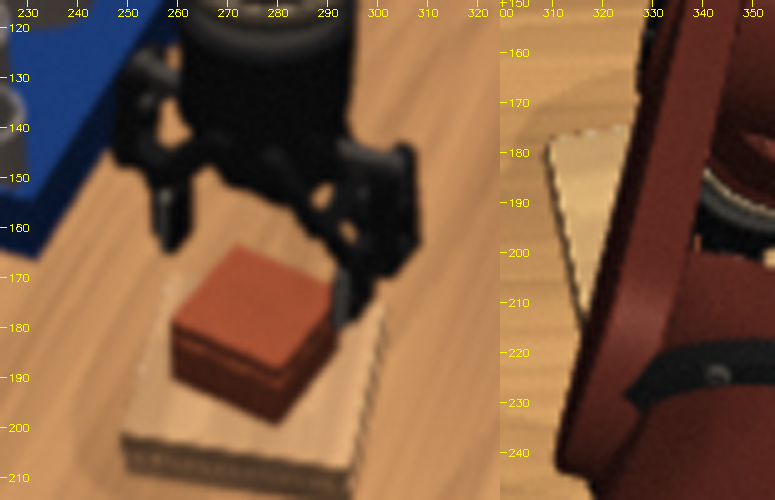

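The fingers straddle the square jar on both sides with clearance. Descend.

Request:
play_rows(
  commands=[
    {"x": 0,"y": 0.0005,"z": 0.01,"rx": 0,"ry": 0,"rz": 0},
    {"x": 0,"y": 0.001,"z": 0.02,"rx": 0,"ry": 0,"rz": 0},
    {"x": 0,"y": 0.001,"z": 0.03,"rx": 0,"ry": 0,"rz": 0},
    {"x": 0,"y": 0.001,"z": 0.035,"rx": 0,"ry": 0,"rz": 0},
    {"x": 0,"y": 0.001,"z": 0.035,"rx": 0,"ry": 0,"rz": 0},
  ],
)

```text
time_s: 20.85
ee_pos: [0.6372, -0.1366, 0.0451]
tcp_rot: [0.769, 0.639, -0.001, -0.001]
ft_force: [-0.0, -0.3, -1.1]
finger_gap: 0.0852
```

Request:
play_rows(
  commands=[
    {"x": 0,"y": 0,"z": 0,"rx": 0,"ry": 0,"rz": 0},
    {"x": 0,"y": 0,"z": 0,"rx": 0,"ry": 0,"rz": 0},
    {"x": 0,"y": 0,"z": 0,"rx": 0,"ry": 0,"rz": 0},
    {"x": 0,"y": 0,"z": 0,"rx": 0,"ry": 0,"rz": 0},
  ],
)

```text
time_s: 21.25
ee_pos: [0.6389, -0.1371, 0.0477]
tcp_rot: [0.769, 0.639, 0.0, 0.0]
ft_force: [-1.8, 0.3, 0.2]
finger_gap: 0.0854
```

```bash
python3 go.py .6384 -.1372 .045 -10.5
```

```text
t 21.25 pos [ 0.6389 -0.1371  0.0477] jaw -10.6 F [-1.83  0.34  0.17] gap 0.0854
shift [-0.0002 -0.0005  0.0027] turn [ 0.001  0.    -0.002] rows>= 0.1 j6 est -2.0
```

Request:
play_rows(
  commands=[
    {"x": 0,"y": 0,"z": 0.002,"rx": 0,"ry": 0,"rz": 0},
    {"x": 0,"y": 0,"z": 0.0025,"rx": 0,"ry": 0,"rz": 0},
    {"x": 0,"y": 0,"z": 0.0025,"rx": 0,"ry": 0,"rz": 0},
    {"x": 0,"y": 0,"z": 0.0025,"rx": 0,"ry": 0,"rz": 0},
  ],
)

```text
time_s: 21.65
ee_pos: [0.6385, -0.137, 0.0445]
tcp_rot: [0.769, 0.639, -0.0, -0.0]
ft_force: [-0.3, 0.2, -0.0]
finger_gap: 0.085
```

Request:
play_rows(
  commands=[
    {"x": 0,"y": 0,"z": 0,"rx": 0,"ry": 0,"rz": 0},
    {"x": 0,"y": 0,"z": 0,"rx": 0,"ry": 0,"rz": 0},
    {"x": 0,"y": 0,"z": 0,"rx": 0,"ry": 0,"rz": 0},
    {"x": 0,"y": 0,"z": 0,"rx": 0,"ry": 0,"rz": 0},
    {"x": 0,"y": 0,"z": 0,"rx": 0,"ry": 0,"rz": 0},
  ],
  jaw=1,
)

```text
time_s: 22.15
ee_pos: [0.6389, -0.1371, 0.0448]
tcp_rot: [0.769, 0.639, 0.0, 0.0]
ft_force: [0.5, -0.7, 0.2]
finger_gap: 0.0595
```

Request:
play_rows(
  commands=[
    {"x": 0,"y": 0,"z": 0,"rx": 0,"ry": 0,"rz": 0},
    {"x": 0,"y": 0,"z": 0,"rx": 0,"ry": 0,"rz": 0},
    {"x": 0,"y": 0,"z": 0,"rx": 0,"ry": 0,"rz": 0},
  ],
)

```text
time_s: 22.45
ee_pos: [0.6389, -0.1371, 0.0448]
tcp_rot: [0.769, 0.639, 0.0, 0.0]
ft_force: [-0.3, -0.6, 0.8]
finger_gap: 0.0594
```

Request:
play_rows(
  commands=[
    {"x": 0,"y": 0,"z": -0.005,"rx": 0,"ry": 0,"rz": 0},
    {"x": 0,"y": 0,"z": -0.02,"rx": 0,"ry": 0,"rz": 0},
    {"x": 0,"y": 0,"z": -0.04,"rx": 0,"ry": 0,"rz": 0},
    {"x": 0,"y": 0,"z": -0.06,"rx": 0,"ry": 0,"rz": 0},
    {"x": 0,"y": 0,"z": -0.075,"rx": 0,"ry": 0,"rz": 0},
  ],
)

```text
time_s: 22.95
ee_pos: [0.6389, -0.1371, 0.1217]
tcp_rot: [0.769, 0.639, 0.0, 0.001]
ft_force: [-0.4, -0.1, -2.5]
finger_gap: 0.0593
```

```bash
python3 go.py .4359 -.2053 .1 -46.5; python3 - <<'E'
from h import *
s=np.ascontiguousarray(vision.grab_frame("side")[:,:,::-1])
cv2.imwrite("pics/p8.png",crop(s,225,95,325,215,5))
E
```

```text
t 22.95 pos [ 0.6389 -0.1371  0.1217] jaw -10.6 F [-0.43 -0.13 -2.52] gap 0.0593
shift [-0.1043 -0.1871  0.0215] turn [ 0.002 -0.     0.798] rows>= 4.3 j6 est 21.0
```

View pics/p8.png

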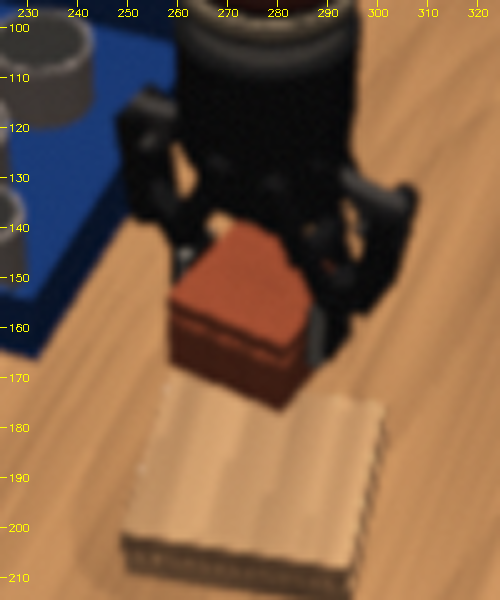

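The square jar is lifted level. Carry it to the square saucer.

Request:
play_rows(
  commands=[
    {"x": -0.008,"y": -0.015,"z": 0,"rx": 0,"ry": 0,"rz": 0.16},
    {"x": -0.025,"y": -0.045,"z": 0,"rx": 0,"ry": 0,"rz": 0.32},
    {"x": -0.045,"y": -0.08,"z": 0,"rx": 0,"ry": 0,"rz": 0.48},
    {"x": -0.065,"y": -0.115,"z": 0,"rx": 0,"ry": 0,"rz": 0.64},
    {"x": -0.085,"y": -0.15,"z": 0,"rx": 0,"ry": 0,"rz": 0.8},
  ],
)

```text
time_s: 23.5
ee_pos: [0.4737, -0.193, 0.1193]
tcp_rot: [0.93, 0.368, -0.0, -0.0]
ft_force: [-0.0, -1.1, -2.8]
finger_gap: 0.0595
```

```bash
python3 go.py .4359 -.2053 .07 -46.5
```

```text
t 23.5 pos [ 0.4737 -0.193   0.1193] jaw -46.8 F [-0.04 -1.15 -2.75] gap 0.0595
shift [-0.0359 -0.0169  0.0494] turn [-0.001  0.001 -0.007] rows>= 1.3 j6 est 21.0
```

Request:
play_rows(
  commands=[
    {"x": -0.018,"y": -0.009,"z": 0,"rx": 0,"ry": 0,"rz": 0},
    {"x": -0.029,"y": -0.015,"z": 0.01,"rx": 0,"ry": 0,"rz": 0},
    {"x": -0.034,"y": -0.0165,"z": 0.03,"rx": 0,"ry": 0,"rz": 0},
    {"x": -0.034,"y": -0.0165,"z": 0.05,"rx": 0,"ry": 0,"rz": 0},
    {"x": -0.034,"y": -0.0165,"z": 0.055,"rx": 0,"ry": 0,"rz": 0},
  ],
)

```text
time_s: 24.0
ee_pos: [0.4376, -0.2031, 0.0619]
tcp_rot: [0.929, 0.37, -0.001, -0.002]
ft_force: [-0.9, 0.6, -1.6]
finger_gap: 0.0595
```

Request:
play_rows(
  commands=[
    {"x": 0,"y": 0,"z": 0,"rx": 0,"ry": 0,"rz": 0},
    {"x": 0,"y": 0,"z": 0,"rx": 0,"ry": 0,"rz": 0},
    {"x": 0,"y": 0,"z": 0,"rx": 0,"ry": 0,"rz": 0},
    {"x": 0,"y": 0,"z": 0,"rx": 0,"ry": 0,"rz": 0},
  ],
)

```text
time_s: 24.4
ee_pos: [0.4405, -0.2048, 0.0656]
tcp_rot: [0.929, 0.37, 0.001, 0.001]
ft_force: [-0.1, 0.2, -2.4]
finger_gap: 0.0594
```

```bash
python3 go.py .4359 -.2053 .0208 -46.5; python3 - <<'E'
from h import *
t=np.ascontiguousarray(vision.grab_frame("top")[:,:,::-1]);s=np.ascontiguousarray(vision.grab_frame("side")[:,:,::-1])
cv2.imwrite("pics/p9.png",np.hstack([crop(s,320,130,405,230,5),crop(t,330,230,405,330,5)]))
E
```

```text
t 24.4 pos [ 0.4405 -0.2048  0.0656] jaw -46.6 F [-0.1   0.23 -2.38] gap 0.0594
shift [-0.0036 -0.0029  0.0448] turn [ 0.003 -0.001 -0.001] rows>= 0.9 j6 est 21.0
```

View pics/p9.png

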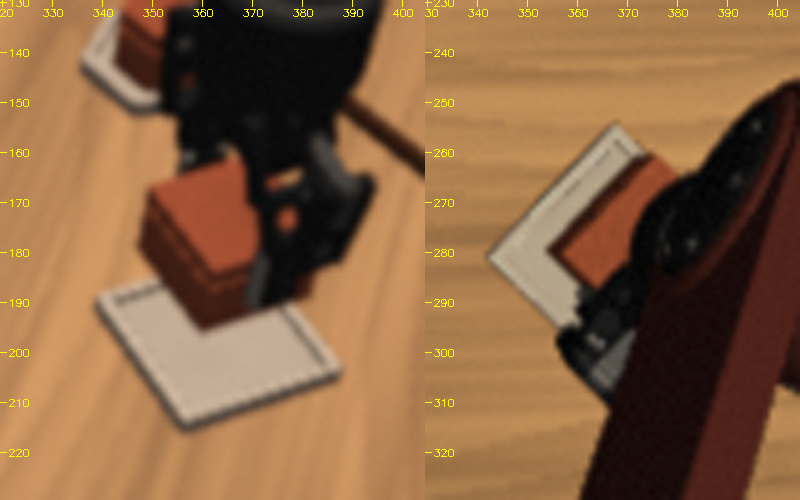

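It is aligned with the saucer. Lower, with a small lateral correction.

Request:
play_rows(
  commands=[
    {"x": -0.0035,"y": -0.003,"z": 0.01,"rx": 0,"ry": 0,"rz": 0},
    {"x": -0.0035,"y": -0.003,"z": 0.022,"rx": 0,"ry": 0,"rz": 0},
    {"x": -0.0035,"y": -0.003,"z": 0.032,"rx": 0,"ry": 0,"rz": 0},
    {"x": -0.0035,"y": -0.003,"z": 0.038,"rx": 0,"ry": 0,"rz": 0},
    {"x": -0.0035,"y": -0.003,"z": 0.038,"rx": 0,"ry": 0,"rz": 0},
  ],
)

```text
time_s: 25.0
ee_pos: [0.4336, -0.2038, 0.0248]
tcp_rot: [0.929, 0.37, -0.001, -0.001]
ft_force: [-0.4, 0.9, -2.7]
finger_gap: 0.0589
```

Request:
play_rows(
  commands=[
    {"x": 0,"y": 0,"z": 0,"rx": 0,"ry": 0,"rz": 0},
    {"x": 0,"y": 0,"z": 0,"rx": 0,"ry": 0,"rz": 0},
    {"x": 0,"y": 0,"z": 0,"rx": 0,"ry": 0,"rz": 0},
    {"x": 0,"y": 0,"z": 0,"rx": 0,"ry": 0,"rz": 0},
  ],
)

```text
time_s: 25.4
ee_pos: [0.4353, -0.2049, 0.0271]
tcp_rot: [0.929, 0.37, 0.0, 0.0]
ft_force: [-0.4, -0.6, -2.3]
finger_gap: 0.0597
```

```bash
python3 go.py .4359 -.2053 .0208 -46.5
```

```text
t 25.4 pos [ 0.4353 -0.2049  0.0271] jaw -46.6 F [-0.36 -0.61 -2.3 ] gap 0.0597
shift [0.0002 0.0007 0.0063] turn [ 0.001 -0.    -0.002] rows>= 0.1 j6 est 21.0
```

Request:
play_rows(
  commands=[
    {"x": 0,"y": 0.0005,"z": 0.001,"rx": 0,"ry": 0,"rz": 0},
    {"x": 0,"y": 0.0005,"z": 0.0025,"rx": 0,"ry": 0,"rz": 0},
    {"x": 0,"y": 0.0005,"z": 0.004,"rx": 0,"ry": 0,"rz": 0},
    {"x": 0,"y": 0.0005,"z": 0.0055,"rx": 0,"ry": 0,"rz": 0},
    {"x": 0,"y": 0.0005,"z": 0.0055,"rx": 0,"ry": 0,"rz": 0},
  ],
)

```text
time_s: 25.9
ee_pos: [0.4352, -0.205, 0.0209]
tcp_rot: [0.929, 0.37, -0.0, -0.0]
ft_force: [0.9, 0.2, -2.0]
finger_gap: 0.0595
```

Request:
play_rows(
  commands=[
    {"x": 0,"y": 0,"z": 0,"rx": 0,"ry": 0,"rz": 0},
    {"x": 0,"y": 0,"z": 0.0005,"rx": 0,"ry": 0,"rz": 0},
    {"x": 0,"y": 0,"z": 0.001,"rx": 0,"ry": 0,"rz": 0},
  ],
)

```text
time_s: 26.2
ee_pos: [0.4352, -0.205, 0.0208]
tcp_rot: [0.929, 0.37, -0.0, -0.0]
ft_force: [-3.6, 1.8, 7.7]
finger_gap: 0.0595
```

```bash
python3 go.py .4359 -.2053 .0208 -46.5
```

```text
t 26.2 pos [ 0.4352 -0.205   0.0208] jaw -46.6 F [-3.61  1.84  7.74] gap 0.0595
shift [ 0.0003  0.0007 -0.    ] turn [-0.001  0.    -0.002] rows>= 0.0 j6 est 21.0
```

Request:
play_rows(
  commands=[
    {"x": 0,"y": 0,"z": -0.0007,"rx": 0,"ry": 0,"rz": 0},
    {"x": 0,"y": 0,"z": -0.0007,"rx": 0,"ry": 0,"rz": 0},
    {"x": 0,"y": 0,"z": -0.0007,"rx": 0,"ry": 0,"rz": 0},
    {"x": 0,"y": 0,"z": -0.0007,"rx": 0,"ry": 0,"rz": 0},
  ],
  jaw=-1,
)

```text
time_s: 26.6
ee_pos: [0.4353, -0.2051, 0.0208]
tcp_rot: [0.929, 0.37, 0.0, 0.0]
ft_force: [0.7, 0.6, -0.8]
finger_gap: 0.0855
```

Request:
play_rows(
  commands=[
    {"x": 0,"y": 0,"z": -0.01,"rx": 0,"ry": 0,"rz": 0},
    {"x": 0,"y": 0,"z": -0.04,"rx": 0,"ry": 0,"rz": 0},
    {"x": 0,"y": 0,"z": -0.08,"rx": 0,"ry": 0,"rz": 0},
    {"x": 0,"y": 0,"z": -0.12,"rx": 0,"ry": 0,"rz": 0},
    {"x": 0,"y": 0,"z": -0.14,"rx": 0,"ry": 0,"rz": 0},
  ],
)

```text
time_s: 27.1
ee_pos: [0.4372, -0.2063, 0.1656]
tcp_rot: [0.929, 0.37, 0.002, 0.003]
ft_force: [1.3, -1.5, 0.1]
finger_gap: 0.0854
```

```bash
python3 - <<'E'
from fit import *
def circ(v,l,z,R):
    f=lambda p:[np.hypot(*(q-p))-R for q in back(v,l,z)[:,:2]]
    r=least_squares(f,back(v,np.mean(l,0),z)[0,:2]);return np.round(r.x,4),np.round(np.std(r.fun)*1000,1)
print("round",circ("side",P([(208,155),(128,223),(292,220),(210,291)],195,220,5),.072,.032))
print("round",circ("top",P([(605-400,135),(533-400,207),(677-400,205),(600-400,278)],185,160,5),.072,.032))
t=np.ascontiguousarray(vision.grab_frame("top")[:,:,::-1]);s=np.ascontiguousarray(vision.grab_frame("side")[:,:,::-1])
cv2.imwrite("pics/p10.png",np.hstack([crop(s,320,130,405,230,5),crop(t,330,230,405,330,5)]))
E
python3 go.py .63 .1205 .16 11
```

```text
round (array([0.6261, 0.1207]), np.float64(0.2))
round (array([0.6267, 0.1195]), np.float64(0.1))
t 27.2 pos [ 0.4381 -0.2069  0.1658] jaw -46.6 F [ 1.12 -1.36  0.53] gap 0.0849
shift [ 0.3644 -0.1059  0.0056] turn [ 0.013  0.004 -1.279] rows>= 7.6 j6 est -0.0
```

View pics/p10.png

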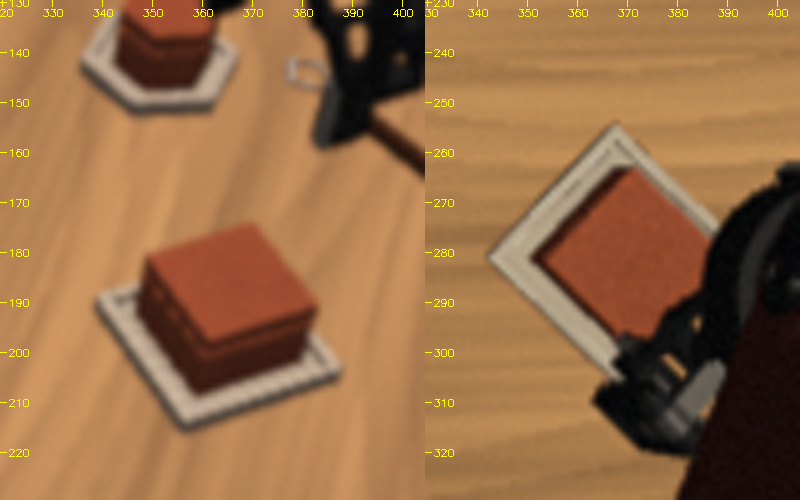

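The square jar is seated. Now the round jar at about (.6264, .1201).

```bash
python3 go.py .6264 .1201 .16 -20
```

```text
t 27.2 pos [ 0.4381 -0.2069  0.1658] jaw -46.6 F [ 1.12 -1.36  0.53] gap 0.0849
shift [ 0.3615 -0.108   0.0056] turn [ 0.013  0.    -0.59 ] rows>= 7.5 j6 est 31.0
```

Request:
play_rows(
  commands=[
    {"x": 0.045,"y": -0.013,"z": 0,"rx": 0,"ry": 0,"rz": -0.15},
    {"x": 0.09,"y": -0.027,"z": 0,"rx": 0,"ry": 0,"rz": -0.3},
    {"x": 0.135,"y": -0.04,"z": 0,"rx": 0,"ry": 0,"rz": -0.45},
    {"x": 0.18,"y": -0.054,"z": 0,"rx": 0,"ry": 0,"rz": -0.59},
    {"x": 0.225,"y": -0.067,"z": 0,"rx": 0,"ry": 0,"rz": -0.59},
  ],
)

```text
time_s: 27.7
ee_pos: [0.5521, 0.0002, 0.1594]
tcp_rot: [0.819, 0.574, -0.001, -0.001]
ft_force: [0.8, -1.8, -0.7]
finger_gap: 0.0858
```

```bash
python3 go.py .6264 .1201 .16 -20
```

```text
t 27.7 pos [5.521e-01 2.000e-04 1.594e-01] jaw -19.9 F [ 0.81 -1.78 -0.69] gap 0.0858
shift [ 0.138   0.029  -0.0007] turn [-0.003  0.001  0.002] rows>= 2.8 j6 est 31.0
```

Request:
play_rows(
  commands=[
    {"x": 0.04,"y": 0.009,"z": 0,"rx": 0,"ry": 0,"rz": 0},
    {"x": 0.08,"y": 0.018,"z": 0,"rx": 0,"ry": 0,"rz": 0},
    {"x": 0.115,"y": 0.025,"z": 0,"rx": 0,"ry": 0,"rz": 0},
    {"x": 0.132,"y": 0.028,"z": 0.02,"rx": 0,"ry": 0,"rz": 0},
    {"x": 0.134,"y": 0.028,"z": 0.04,"rx": 0,"ry": 0,"rz": 0},
  ],
)

```text
time_s: 28.2
ee_pos: [0.6257, 0.1171, 0.1198]
tcp_rot: [0.818, 0.575, 0.001, 0.0]
ft_force: [0.0, -0.6, 0.1]
finger_gap: 0.0858
```

Request:
play_rows(
  commands=[
    {"x": 0,"y": 0,"z": 0.015,"rx": 0,"ry": 0,"rz": 0},
    {"x": 0,"y": 0,"z": 0.02,"rx": 0,"ry": 0,"rz": 0},
    {"x": 0,"y": 0,"z": 0.02,"rx": 0,"ry": 0,"rz": 0},
    {"x": 0,"y": 0,"z": 0.02,"rx": 0,"ry": 0,"rz": 0},
    {"x": 0,"y": 0,"z": 0.02,"rx": 0,"ry": 0,"rz": 0},
  ],
)

```text
time_s: 28.7
ee_pos: [0.6257, 0.1142, 0.1022]
tcp_rot: [0.819, 0.573, 0.001, 0.001]
ft_force: [0.0, 0.1, 0.4]
finger_gap: 0.0854
```

```bash
python3 go.py .6264 .1201 .045 -20
```

```text
t 28.7 pos [0.6257 0.1142 0.1022] jaw -20.1 F [0.01 0.1  0.36] gap 0.0854
shift [ 0.0057 -0.0015  0.0572] turn [ 0.003 -0.001 -0.001] rows>= 1.2 j6 est 31.0
```

Request:
play_rows(
  commands=[
    {"x": 0.0055,"y": -0.0015,"z": 0.005,"rx": 0,"ry": 0,"rz": 0},
    {"x": 0.0055,"y": -0.0015,"z": 0.02,"rx": 0,"ry": 0,"rz": 0},
    {"x": 0.0055,"y": -0.0015,"z": 0.035,"rx": 0,"ry": 0,"rz": 0},
    {"x": 0.0055,"y": -0.0015,"z": 0.05,"rx": 0,"ry": 0,"rz": 0},
    {"x": 0.0055,"y": -0.0015,"z": 0.055,"rx": 0,"ry": 0,"rz": 0},
  ],
)

```text
time_s: 29.2
ee_pos: [0.6226, 0.1201, 0.042]
tcp_rot: [0.819, 0.573, -0.003, -0.002]
ft_force: [-0.7, -0.6, -0.4]
finger_gap: 0.0855
```

Request:
play_rows(
  commands=[
    {"x": 0,"y": 0,"z": 0,"rx": 0,"ry": 0,"rz": 0},
    {"x": 0,"y": 0,"z": 0,"rx": 0,"ry": 0,"rz": 0},
    {"x": 0,"y": 0,"z": 0,"rx": 0,"ry": 0,"rz": 0},
    {"x": 0,"y": 0,"z": 0,"rx": 0,"ry": 0,"rz": 0},
    {"x": 0,"y": 0,"z": 0,"rx": 0,"ry": 0,"rz": 0},
  ],
)

```text
time_s: 29.7
ee_pos: [0.6258, 0.1204, 0.0466]
tcp_rot: [0.819, 0.573, 0.001, 0.0]
ft_force: [0.5, -0.4, 0.4]
finger_gap: 0.0856
```

```bash
python3 go.py .6264 .1201 .045 -20
```

```text
t 29.7 pos [0.6258 0.1204 0.0466] jaw -20.0 F [ 0.5  -0.44  0.41] gap 0.0856
shift [-0.      0.0006  0.0016] turn [ 0.002 -0.001 -0.001] rows>= 0.0 j6 est 31.0
```

Request:
play_rows(
  commands=[
    {"x": 0,"y": 0.0005,"z": 0.0015,"rx": 0,"ry": 0,"rz": 0},
    {"x": 0,"y": 0.0005,"z": 0.0015,"rx": 0,"ry": 0,"rz": 0},
    {"x": 0,"y": 0.0005,"z": 0.0015,"rx": 0,"ry": 0,"rz": 0},
    {"x": 0,"y": 0.0005,"z": 0.0015,"rx": 0,"ry": 0,"rz": 0},
    {"x": 0,"y": 0.0005,"z": 0.0015,"rx": 0,"ry": 0,"rz": 0},
  ],
  jaw=1,
)

```text
time_s: 30.2
ee_pos: [0.6261, 0.1201, 0.0447]
tcp_rot: [0.819, 0.573, 0.0, 0.0]
ft_force: [-0.3, -0.3, 1.8]
finger_gap: 0.063
```

Request:
play_rows(
  commands=[
    {"x": 0,"y": 0,"z": 0,"rx": 0,"ry": 0,"rz": 0},
    {"x": 0,"y": 0,"z": 0,"rx": 0,"ry": 0,"rz": 0},
    {"x": 0,"y": 0,"z": 0,"rx": 0,"ry": 0,"rz": 0},
  ],
)

```text
time_s: 30.5
ee_pos: [0.6261, 0.1201, 0.0446]
tcp_rot: [0.819, 0.573, 0.0, 0.0]
ft_force: [0.0, -0.2, 2.9]
finger_gap: 0.0631
```

Request:
play_rows(
  commands=[
    {"x": 0,"y": 0,"z": -0.005,"rx": 0,"ry": 0,"rz": 0},
    {"x": 0,"y": 0,"z": -0.02,"rx": 0,"ry": 0,"rz": 0},
    {"x": 0,"y": 0,"z": -0.04,"rx": 0,"ry": 0,"rz": 0},
    {"x": 0,"y": 0,"z": -0.06,"rx": 0,"ry": 0,"rz": 0},
    {"x": 0,"y": 0,"z": -0.075,"rx": 0,"ry": 0,"rz": 0},
  ],
)

```text
time_s: 31.0
ee_pos: [0.626, 0.1202, 0.1212]
tcp_rot: [0.819, 0.573, 0.0, 0.0]
ft_force: [-0.0, 0.6, -1.0]
finger_gap: 0.063
```

```bash
python3 go.py .425 .2068 .12 -20; python3 - <<'E'
from h import *
s=np.ascontiguousarray(vision.grab_frame("side")[:,:,::-1])
cv2.imwrite("pics/p11.png",crop(s,185,190,285,310,5))
E
```

```text
t 31.0 pos [0.626  0.1202 0.1212] jaw -20.0 F [-0.04  0.6  -1.05] gap 0.063
shift [ 0.0125 -0.2185  0.001 ] turn [ 0.001 -0.001 -0.   ] rows>= 4.4 j6 est 46.0
```

View pics/p11.png

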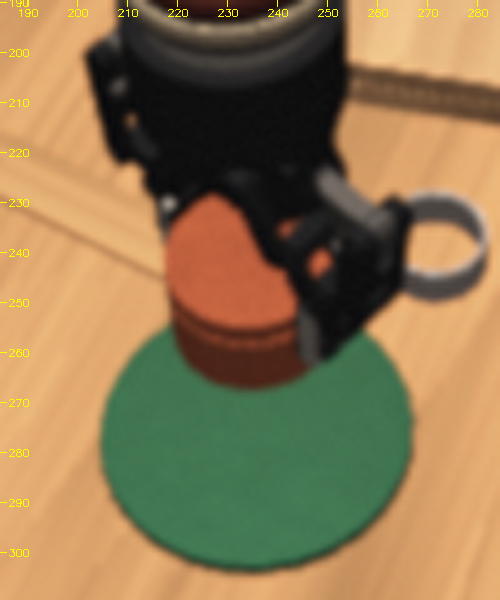

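The round jar is held level, clear of the wheel. Carry it to the round saucer.

Request:
play_rows(
  commands=[
    {"x": 0.002,"y": -0.02,"z": 0,"rx": 0,"ry": 0,"rz": 0},
    {"x": 0.004,"y": -0.06,"z": 0,"rx": 0,"ry": 0,"rz": 0},
    {"x": 0.006,"y": -0.1,"z": 0,"rx": 0,"ry": 0,"rz": 0},
    {"x": 0.009,"y": -0.14,"z": 0,"rx": 0,"ry": 0,"rz": 0},
    {"x": 0.011,"y": -0.175,"z": 0,"rx": 0,"ry": 0,"rz": 0},
  ],
)

```text
time_s: 31.55
ee_pos: [0.4626, 0.1908, 0.1187]
tcp_rot: [0.819, 0.573, -0.001, -0.0]
ft_force: [0.1, 0.5, -0.8]
finger_gap: 0.0632
```

Request:
play_rows(
  commands=[
    {"x": 0.001,"y": -0.025,"z": 0,"rx": 0,"ry": 0,"rz": 0},
    {"x": 0.0015,"y": -0.038,"z": 0.01,"rx": 0,"ry": 0,"rz": 0},
    {"x": 0.0015,"y": -0.043,"z": 0.03,"rx": 0,"ry": 0,"rz": 0},
    {"x": 0.0015,"y": -0.043,"z": 0.05,"rx": 0,"ry": 0,"rz": 0},
    {"x": 0.0015,"y": -0.043,"z": 0.055,"rx": 0,"ry": 0,"rz": 0},
  ],
)

```text
time_s: 32.05
ee_pos: [0.4231, 0.2057, 0.0616]
tcp_rot: [0.819, 0.573, -0.002, -0.001]
ft_force: [-0.0, -0.6, -1.8]
finger_gap: 0.0633
```

Request:
play_rows(
  commands=[
    {"x": 0,"y": 0,"z": 0,"rx": 0,"ry": 0,"rz": 0},
    {"x": 0,"y": 0,"z": 0,"rx": 0,"ry": 0,"rz": 0},
    {"x": 0,"y": 0,"z": 0,"rx": 0,"ry": 0,"rz": 0},
    {"x": 0,"y": 0,"z": 0,"rx": 0,"ry": 0,"rz": 0},
  ],
)

```text
time_s: 32.45
ee_pos: [0.4263, 0.2067, 0.0653]
tcp_rot: [0.819, 0.573, 0.001, 0.0]
ft_force: [0.3, -0.2, -1.8]
finger_gap: 0.0632
```

```bash
python3 go.py .425 .2068 .0206 -20; python3 - <<'E'
from h import *
t=np.ascontiguousarray(vision.grab_frame("top")[:,:,::-1]);s=np.ascontiguousarray(vision.grab_frame("side")[:,:,::-1])
cv2.imwrite("pics/p12.png",np.hstack([crop(s,275,285,360,390,5),crop(t,155,240,229,345,5)]))
E
```

```text
t 32.45 pos [0.4263 0.2067 0.0653] jaw -20.0 F [ 0.29 -0.19 -1.85] gap 0.0632
shift [-0.0004 -0.0013  0.0447] turn [ 0.002 -0.002 -0.001] rows>= 0.9 j6 est 46.0
```

View pics/p12.png

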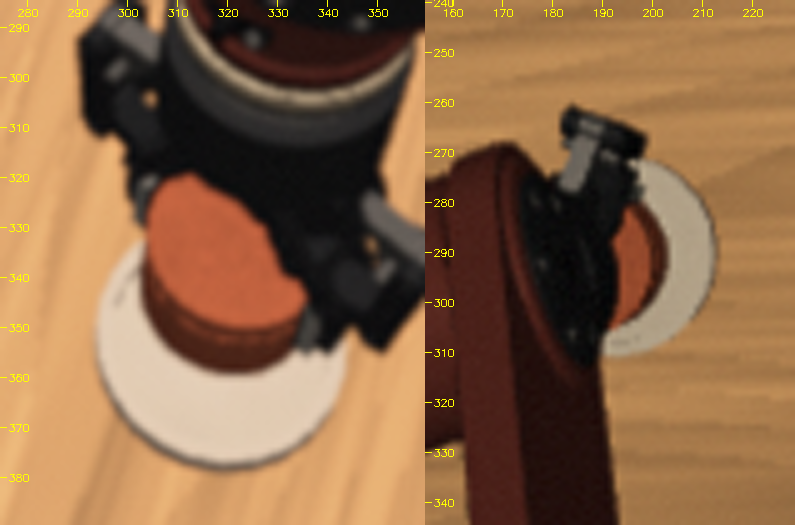

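The round jar is over its saucer. Lower.

Request:
play_rows(
  commands=[
    {"x": 0,"y": -0.001,"z": 0.01,"rx": 0,"ry": 0,"rz": 0},
    {"x": 0,"y": -0.001,"z": 0.022,"rx": 0,"ry": 0,"rz": 0},
    {"x": 0,"y": -0.001,"z": 0.032,"rx": 0,"ry": 0,"rz": 0},
    {"x": 0,"y": -0.001,"z": 0.038,"rx": 0,"ry": 0,"rz": 0},
    {"x": 0,"y": -0.001,"z": 0.038,"rx": 0,"ry": 0,"rz": 0},
  ],
)

```text
time_s: 33.05
ee_pos: [0.4227, 0.2064, 0.0245]
tcp_rot: [0.819, 0.573, -0.002, -0.001]
ft_force: [-0.7, 0.3, -2.3]
finger_gap: 0.063
```

Request:
play_rows(
  commands=[
    {"x": 0,"y": 0,"z": 0,"rx": 0,"ry": 0,"rz": 0},
    {"x": 0,"y": 0,"z": 0,"rx": 0,"ry": 0,"rz": 0},
    {"x": 0,"y": 0,"z": 0,"rx": 0,"ry": 0,"rz": 0},
    {"x": 0,"y": 0,"z": 0,"rx": 0,"ry": 0,"rz": 0},
  ],
)

```text
time_s: 33.45
ee_pos: [0.4247, 0.207, 0.0268]
tcp_rot: [0.819, 0.573, 0.0, 0.0]
ft_force: [0.8, -0.2, -1.7]
finger_gap: 0.0628
```

```bash
python3 go.py .425 .2068 .0206 -20
```

```text
t 33.45 pos [0.4247 0.207  0.0268] jaw -20.0 F [ 0.75 -0.17 -1.69] gap 0.0628
shift [-0.0001  0.0004  0.0062] turn [ 0.001 -0.001 -0.001] rows>= 0.1 j6 est 46.0
```

Request:
play_rows(
  commands=[
    {"x": 0,"y": 0,"z": 0.001,"rx": 0,"ry": 0,"rz": 0},
    {"x": 0,"y": 0,"z": 0.0025,"rx": 0,"ry": 0,"rz": 0},
    {"x": 0,"y": 0,"z": 0.004,"rx": 0,"ry": 0,"rz": 0},
    {"x": 0,"y": 0,"z": 0.0055,"rx": 0,"ry": 0,"rz": 0},
    {"x": 0,"y": 0,"z": 0.0055,"rx": 0,"ry": 0,"rz": 0},
  ],
)

```text
time_s: 33.95
ee_pos: [0.4242, 0.2069, 0.0207]
tcp_rot: [0.819, 0.573, -0.0, -0.0]
ft_force: [-0.3, -0.1, -1.4]
finger_gap: 0.0629
```

Request:
play_rows(
  commands=[
    {"x": 0,"y": 0,"z": 0,"rx": 0,"ry": 0,"rz": 0},
    {"x": 0,"y": 0,"z": 0.0005,"rx": 0,"ry": 0,"rz": 0},
    {"x": 0,"y": 0,"z": 0.0007,"rx": 0,"ry": 0,"rz": 0},
  ],
)

```text
time_s: 34.25
ee_pos: [0.4242, 0.2069, 0.0206]
tcp_rot: [0.819, 0.573, -0.0, -0.0]
ft_force: [-3.3, -1.2, 6.2]
finger_gap: 0.0633
```

```bash
python3 go.py .425 .2068 .0206 -20
```

```text
t 34.25 pos [0.4242 0.2069 0.0206] jaw -20.0 F [-3.26 -1.19  6.16] gap 0.0633
shift [0.0002 0.0008 0.    ] turn [-0.001  0.001 -0.001] rows>= 0.0 j6 est 46.0
```

Contact at 6 N. Release, rise, then clear the view.

Request:
play_rows(
  commands=[
    {"x": 0,"y": 0,"z": -0.0006,"rx": 0,"ry": 0,"rz": 0},
    {"x": 0,"y": 0,"z": -0.0006,"rx": 0,"ry": 0,"rz": 0},
    {"x": 0,"y": 0,"z": -0.0006,"rx": 0,"ry": 0,"rz": 0},
    {"x": 0,"y": 0,"z": -0.0006,"rx": 0,"ry": 0,"rz": 0},
  ],
  jaw=-1,
)

```text
time_s: 34.65
ee_pos: [0.4243, 0.2069, 0.0206]
tcp_rot: [0.819, 0.573, 0.0, 0.0]
ft_force: [-0.6, -0.4, 0.3]
finger_gap: 0.0852
```

Request:
play_rows(
  commands=[
    {"x": 0,"y": 0,"z": -0.01,"rx": 0,"ry": 0,"rz": 0},
    {"x": 0,"y": 0,"z": -0.04,"rx": 0,"ry": 0,"rz": 0},
    {"x": 0,"y": 0,"z": -0.085,"rx": 0,"ry": 0,"rz": 0},
    {"x": 0,"y": 0,"z": -0.13,"rx": 0,"ry": 0,"rz": 0},
    {"x": 0,"y": 0,"z": -0.17,"rx": 0,"ry": 0,"rz": 0},
  ],
)

```text
time_s: 35.15
ee_pos: [0.4245, 0.207, 0.1937]
tcp_rot: [0.819, 0.573, 0.001, 0.0]
ft_force: [1.0, -0.2, -0.3]
finger_gap: 0.0855
```

Request:
play_rows(
  commands=[
    {"x": 0.045,"y": -0.015,"z": 0,"rx": 0,"ry": 0,"rz": 0},
    {"x": 0.09,"y": -0.03,"z": 0,"rx": 0,"ry": 0,"rz": 0},
    {"x": 0.135,"y": -0.045,"z": 0,"rx": 0,"ry": 0,"rz": 0},
    {"x": 0.18,"y": -0.06,"z": 0,"rx": 0,"ry": 0,"rz": 0},
    {"x": 0.22,"y": -0.07,"z": 0,"rx": 0,"ry": 0,"rz": 0},
  ],
)

```text
time_s: 35.65
ee_pos: [0.4333, 0.4399, 0.1916]
tcp_rot: [0.819, 0.574, 0.0, -0.0]
ft_force: [0.5, -0.3, -0.6]
finger_gap: 0.0855
```

Request:
play_rows(
  commands=[
    {"x": 0,"y": 0,"z": 0,"rx": 0,"ry": 0,"rz": 0},
    {"x": 0,"y": 0,"z": 0,"rx": 0,"ry": 0,"rz": 0},
    {"x": 0,"y": 0,"z": 0,"rx": 0,"ry": 0,"rz": 0},
    {"x": 0,"y": 0,"z": 0,"rx": 0,"ry": 0,"rz": 0},
    {"x": 0,"y": 0,"z": 0,"rx": 0,"ry": 0,"rz": 0},
  ],
)

```text
time_s: 36.15
ee_pos: [0.434, 0.4364, 0.191]
tcp_rot: [0.82, 0.573, -0.0, 0.0]
ft_force: [-0.7, -0.2, -0.2]
finger_gap: 0.0855
```

```bash
python3 - <<'E'
from h import *
t=np.ascontiguousarray(vision.grab_frame("top")[:,:,::-1]);s=np.ascontiguousarray(vision.grab_frame("side")[:,:,::-1])
cv2.imwrite("pics/ft.png",t);cv2.imwrite("pics/fs.png",s)
def pad(i):return cv2.copyMakeBorder(i,0,max(0,300-i.shape[0]),0,max(0,400-i.shape[1]),0)[:300,:400]
cv2.imwrite("pics/fc.png",np.vstack([np.hstack([pad(crop(s,285,325,355,385,5)),pad(crop(s,295,230,355,280,5))]),np.hstack([pad(crop(s,330,165,395,222,5)),pad(crop(s,325,110,385,160,5))])]))
cv2.imwrite("pics/fd.png",np.vstack([np.hstack([pad(crop(t,160,260,235,320,5)),pad(crop(t,250,240,320,295,5))]),np.hstack([pad(crop(t,335,250,405,310,5)),pad(crop(t,415,220,480,275,5))])]))
E
```

```text
(no output)
```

View pics/fc.png

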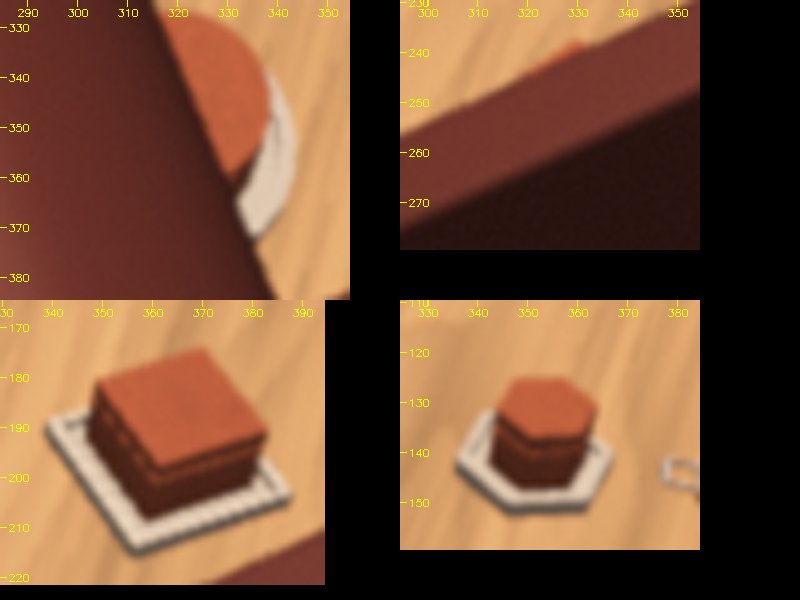

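View pics/fd.png

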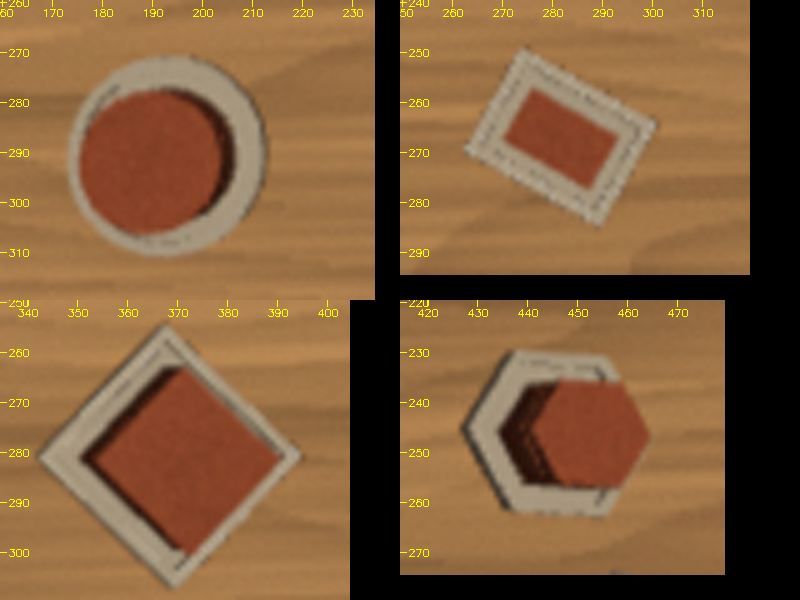

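View pics/ft.png

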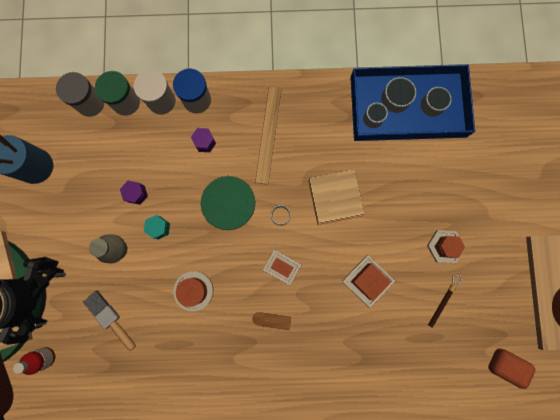

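```bash
python3 - <<'E'
from fit import *
def circ(v,l,z,R):
    f=lambda p:[np.hypot(*(q-p))-R for q in back(v,l,z)[:,:2]]
    r=least_squares(f,back(v,np.mean(l,0),z)[0,:2]);return np.round(r.x,4)
print("round",circ("top",P([(150,87),(79,160),(220,160),(150,235)],160,260,5),.048,.032))
fit("oblong",rect(.046,.028),.046,{"top":P([(131,88),(219,136),(192,191),(102,138)],250,240,5)},(.474,-.002))
fit("square",rect(.06,.06),.048,{"top":P([(187,366-300),(284,455-300),(187,553-300),(92,458-300)],335,250,5),"side":P([(97,380-300),(207,347-300),(268,431-300),(160,470-300)],330,165,5)},(.436,-.205))
fit("hex",hexa(.048),.046,{"top":P([(557-400,81),(623-400,81),(651-400,135),(622-400,187),(560-400,187),(532-400,137)],415,220,5)},(.511,-.395))
print(back("top",(113,250),.04))
a=cv2.imread("pics/top0.png");b=cv2.imread("pics/ft.png")
print("vase region diff",cv2.absdiff(a,b)[228:268,85:130].max())
E
```

```text
round [0.4259 0.2069]
oblong ['top'] [ 0.4743 -0.0026] yaw 59.1 rms px 0.37
oblong ['top'] [ 0.4743 -0.0026] yaw 59.1 rms px 0.37
square ['top'] [ 0.4371 -0.2051] yaw 42.8 rms px 0.63
square ['side'] [ 0.4346 -0.2058] yaw 42.8 rms px 0.47
square ['top', 'side'] [ 0.4359 -0.2053] yaw 132.8 rms px 0.79
hex ['top'] [ 0.5093 -0.394 ] yaw 57.2 rms px 0.55
hex ['top'] [ 0.5093 -0.394 ] yaw 57.2 rms px 0.55
[[0.52531855 0.38482699 0.04      ]]
vase region diff 6
```

All four jars are centred within about 3 mm and the vase has not moved. Hand in.

```bash
python3 -c "
from bench import workorder,get_state
print(get_state()['time_s']);print(workorder.close_job())"
```

```text
36.25
the job is handed in; nothing more can be done
None
```

I took down the stack, fetched the square jar from the bats, and set all four jars in the saucers of their own outline. I handed the job in at 36.25 s.

- **Setting down:** each jar was lowered until the wrist force showed it touching the well floor (about 3 to 8 N), then released.
- **Centring:** the last top-view fits put every jar within about 3 mm of its saucer's centre. The limit is 12 mm.
- **Upright and seated:** the pictures show all the jars upright inside their rims. I did not measure underside height directly. It rests on contact coming at the expected height.
- **Vase and gripper:** the vase area of the top picture is unchanged from the start, and the gripper is open and clear of everything.
- **Disagreements:** the two cameras differed by 1 to 2.5 mm on some fits, within the calibration. In the last side view the arm hid the oblong jar and part of the round one, so I checked those two from above only. The oblong jar also had a clear side view right after its release.

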